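# Unstack the groceries into their fitted trays

### The arm

A 6-joint arm with a two-finger parallel gripper is mounted at the origin on a cart in front of the work surface, level with it; the furniture and walls round the work are solid. World frame = base frame: x ahead of the robot, y to its left, z up, the work surface at z = 0. Lengths are in m, angles in rad, forces in N, time in s.
With the tool pointing down it reaches from about 0.35 to 0.85 m from the base axis. Payload 8.1 kg.
Tool frame: the origin (TCP) lies on the centre line of the jaws, within the pads' length; the fingertips stand 11 mm ahead of it and the grasp point (between the pads) lies 8 mm behind it (tip_reach is the z of the fingertips in the tool frame, in m); z points along the fingers, y is the direction in which the jaws open and shut (so a half turn about z gives the same grasp; the last joint's range is limited). The gripper opens to 93 mm and grips with 3 to 60 N. Pads are 15 mm wide; open, the fingers measure 128 mm over their backs; the gripper's body (75 mm by 188 mm) begins 65 mm behind the grasp point.
Start: joints at [-1.261, 0.13, 1.488, -0, 1.523, -0.085], TCP at [0.231, -0.554, 0.23] pointing down, gripper open.
Joint ranges: [-2.96, 2.96], [-0.89, 2.26], [0.02, 2.5], [-1.34, 4.48], [0, 2.73], [-2.66, 2.66]. Speed limits (rad/s): [2.39, 2.39, 2.79, 3.14, 3.14, 3.14].

### API

Orientations are given as a rotation vector (axis times angle).
In Python, from plant import read_state, read_camera, camera_params, close_job, silhouettes, tip_of, tip_reach gives the robot as it stands.
- The arm moves only by the shell command python3 -m creep 'ROWS' [FORCE]. ROWS is JSON, a list of rows, each a list of 5 numbers: the shift along the tool's x, y, z in m, then the turn about the tool's z in rad, then the closure in counts, from 0 (fully open) to 255 (shut). In form: [[dx, dy, dz, twist, gripper], ...]. A call has 1 to 12 rows; each row shifts and turns the commanded pose from where the row before left it, along the tool's axes as they then stand; what a row does not reach is not made up. A row lasts 1/12 s, in which the tool goes at most 41.7 mm and 7.16 degrees, less where a joint would pass 70% of its speed; a pose out of reach is approached as far as the arm can. A call is refused whole if a number of a shift passes 0.0417 or a number of a turn 0.125, either way. A call with a gripper value outside its range is refused whole. The fingers move at their own pace and stop on an object; FORCE is the grip in N (left out, the last holds). Time passes only in rows, so rows that do not move let the fingers close. It gives the time, the measured TCP pose, the force and the opening at its end, in the units of the state.
- read_state(): the state, without advancing time (a new reading comes with each control period).
- read_camera(name): name is "scene" or "top"; returns the picture (480x640x3 uint8, red, green, blue); there is no depth.
- camera_params(name): a dict with "fov_y" (degrees; the focal length in pixels is half the picture's height over the tangent of half this angle, whatever the lens; pixels are square), "cx", "cy" (the principal point, pixels), "position" and "rotation" of the camera in the world. Camera axes: x right, y down, z forward; pixel columns grow to the right and rows downward; lengths in m; the calibration is good to about 2 mm. A picture is of the moment at which its call begins. camera_params takes no time and is no camera call.
- close_job(): hands the job in, once; it reports no verdict.
Trained networks look in the newest picture that a camera, given by its name, has taken for a name from the list of things; names that differ only in an ending like _2 or _b are one class to them, and where a whole thing is asked for, a point or a joint stands for the part that bears it (a point fixed in the world has none). Each returns a list of dicts, best first, with "confidence" (0 to 1); they miss things now and then, are a little off and sometimes report something else, mostly with a low value. They report only what shows in the picture. A call takes as long as a camera call.
- silhouettes(camera, query): "region" (480x640 bool, what is visible of it) and "pixel" ([column, row] in pixels, amid what is visible of it).
- tip_of(camera, query): "pixel" ([column, row] in pixels: a listed point, or the origin of a listed thing).
The state is a dict: "t": time; "q": joint angles; "dq": joint speeds; "joint_torque": joint torques, N m; "tool_pos": TCP position; "orientation": TCP orientation; "force": force on the tool from outside, world axes, zero at the start; "wrist_torque": the same for the moment, N m; "opening": finger opening in m.
Only numpy, scipy, OpenCV 4.12 (cv2) and the standard library are available. Lean on these libraries where they do the work, as an engineer would, in place of code of your own. Each camera call takes 0.05 s, during which the arm holds its last target.

### The job

Take the pile of groceries apart and stand each article upright in the wooden tray made for its shape, flat on its floor inside the rim: the spice jar in the small round tray, the flat pot in the large round tray, the tall packet in the short oblong tray, and the tea box, on its broad underside as it is now, in the long oblong tray. The tall packet has been left standing in the long tray by mistake, so move it out before the tea box goes in. Knock nothing over, and leave the mug and the egg timer where they are.

Things in the scene. Friction and masses are not known exactly. Their poses are not given: they have to be found in the camera images.
- tea_box: Green cardboard tea box, the bottom of the pile: 67 (x) x 112 (y) x 74 mm high, closed and stiff, 0.08 to 0.16 kg. Origin: centre of its underside; z up, y along its length. Grip it across its 67 mm width (its x axis). It stands on the worktop with its long side roughly across the robot's view (yaw within 0.3 rad). The pot stands on its top.
- pot: Low round cream-and-red screw pot, 63 mm in diameter, 34 mm high, 0.07 kg, flat top and flat bottom. Origin: centre of its underside; z up. It stands on the tea box, and the spice jar stands on it.
- spice_jar: Slim round spice jar with a red cap, 45 mm in diameter, 106 mm high (the cap is the top 20 mm), about 0.11 kg. Origin: centre of its underside; z up. It is the top of the pile.
- tall_packet: White and blue cardboard packet, standing upright: 50 (x) x 74 (y) x 120 mm high, closed and stiff, 0.1 to 0.2 kg. Origin: centre of its underside; z up, y along the 74 mm side. Grip it across its 50 mm width (its x axis). At the start it stands loose inside the long tray.
- long_tray: Long oblong wooden tray for the tea box, fixed to the worktop: outside 95 (x) x 140 (y) x 11 mm high; the floor is 6 mm above its underside, the rim 6 mm wide and 5 mm above the floor; inside 83 x 128 mm. Origin: centre of its underside; y along its length. The tea box's long side goes along the tray's (either way round).
- short_tray: Short oblong wooden tray for the tall packet, fixed to the worktop: outside 78 (x) x 102 (y) x 11 mm high; floor 6 mm above its underside, rim 6 mm wide and 5 mm above the floor; inside 66 x 90 mm. Origin: centre of its underside; y along its length. The packet's 74 mm side goes along the tray's length (either way round).
- big_round_tray: Large round wooden tray for the pot, fixed to the worktop: outside diameter 91 mm, 11 mm high; floor 6 mm above its underside, rim 6 mm wide and 5 mm above the floor; inside diameter 79 mm. Origin: centre of its underside.
- small_round_tray: Small round wooden tray for the spice jar, fixed to the worktop: outside diameter 73 mm, 11 mm high; floor 6 mm above its underside, rim 6 mm wide and 5 mm above the floor; inside diameter 61 mm. Origin: centre of its underside.
- mug: Orange mug, 81 mm wide, 113 mm over its handle, 101 mm high, standing loose among the trays; not to be moved. Origin: centre of its underside.
- egg_timer: Red and cream egg timer, 62 mm in diameter, 61 mm high, standing loose among the trays; not to be moved. Origin: centre of its underside.

How it is judged:
At the end, for the whole second after the job is handed in: Spice jar in the small round tray, pot in the large round tray, tall packet in the short oblong tray, tea box in the long oblong tray: each centred within 14 mm of its tray, flat on the tray's floor (within 3 mm of it, upright within 0.05 rad), released and at rest (horizontal distance between spice_jar and small_round_tray below 0.014 m and z of spice_jar in the frame of small_round_tray below 0.009 m and angle between each of spice_jar, pot, tall_packet, tea_box's own z axis and vertical below 0.05 rad and linear speed of each of spice_jar, pot, tall_packet, tea_box below 0.02 m/s and angular speed of each of spice_jar, pot, tall_packet, tea_box below 0.2 rad/s and horizontal distance between pot and big_round_tray below 0.014 m and z of pot in the frame of big_round_tray below 0.009 m and horizontal distance between tall_packet and short_tray below 0.014 m and z of tall_packet in the frame of short_tray below 0.009 m and horizontal distance between tea_box and long_tray below 0.014 m and z of tea_box in the frame of long_tray below 0.009 m); the robot touches nothing.
It fails at once if the spice jar, pot, packet or tea box is knocked over (tilted more than 0.8 rad) (angle between any of spice_jar, pot, tall_packet, tea_box's own z axis and vertical above 0.8 rad).
It fails at once if the mug or the egg timer is moved by more than 30 mm (distance of any of mug, egg_timer from where it was at the start of the episode above 0.03 m).
It also fails if it takes over 109 s, if anything falls off the work surface, if the arm or the gripper's body presses on something with over 40 N, if the wrist force passes 120 N, or if a joint passes its speed limit or range.

## Working session

There is one attempt and no reset: what is moved stays moved. The work goes in short steps, Python scripts to look and compute and a shell command to move; the robot and the scene stay as the last step left them, time stands still between calls to the robot, and variables do not carry over. Pictures are saved under pics/ and viewed, and the job is handed in when it is done.

```bash
ls; mkdir -p pics; python3 - <<'E'
from plant import *
import cv2
s=read_state();print({k:s[k] for k in('t','tool_pos','orientation','opening','force')}, tip_reach)
for n in('scene','top'):
    im=read_camera(n);cv2.imwrite(f'pics/{n}0.png',im[:,:,::-1]);print(n,camera_params(n))
    for q in 'tea_box pot spice_jar tall_packet long_tray short_tray big_round_tray small_round_tray mug egg_timer'.split():
        a=tip_of(n,q);b=silhouettes(n,q)
        print(q,[(x['pixel'],round(x['confidence'],2)) for x in a[:2]],[(x['pixel'],int(x['region'].sum()),round(x['confidence'],2)) for x in b[:2]])
E
```

```text
pics
{'t': 0.0, 'tool_pos': array([ 0.23062898, -0.55331419,  0.22859536]), 'orientation': array([-3.07880225e+00, -6.15829466e-01,  3.46248974e-04]), 'opening': 0.09285126847399795, 'force': array([0.40021694, 1.08434222, 0.50269981])} 0.011
scene {'fov_y': 42.02890895738247, 'cx': 311.23834080078075, 'cy': 237.22912370547184, 'position': array([-0.34914174,  0.62702876,  0.84358454]), 'rotation': array([-1.00141107,  2.26115536, -1.20587091])}
tea_box [([223.5, 339.3], 0.83)] [([223.9, 329.7], 2510, 0.6)]
pot [] [([216.2, 308.4], 652, 0.67)]
spice_jar [([220.8, 297.3], 0.75)] []
tall_packet [] []
long_tray [] [([327.1, 268.9], 70, 0.42)]
short_tray [] []
big_round_tray [([317.1, 235.8], 0.71)] [([316.7, 232.8], 640, 0.78)]
small_round_tray [([263.8, 264.1], 0.79)] [([262.7, 260.8], 471, 0.62)]
mug [([296.0, 299.8], 0.68)] [([294.2, 284.5], 2333, 0.81), ([221.5, 271.5], 1394, 0.54)]
egg_timer [] []
top {'fov_y': 50.741344876604884, 'cx': 316.6022853117511, 'cy': 242.06952396192818, 'position': array([ 0.42711553, -0.13843906,  1.00504928]), 'rotation': array([-2.19932238,  2.15245309, -0.07780823])}
tea_box [([176.3, 272.2], 0.56)] [([189.4, 271.4], 991, 0.94)]
pot [([163.7, 270.9], 0.56)] [([172.1, 271.2], 382, 0.59)]
spice_jar [([159.6, 271.4], 0.57)] [([147.9, 270.6], 1095, 0.92)]
tall_packet [([367.3, 275.5], 0.67)] [([370.4, 277.6], 1142, 0.83)]
long_tray [([362.2, 277.7], 0.77)] [([350.8, 279.7], 2332, 0.87)]
short_tray [([454.5, 212.2], 0.96)] [([455.1, 211.8], 2101, 0.92)]
big_round_tray [([364.9, 204.2], 0.83)] [([366.3, 208.3], 1684, 0.8)]
small_round_tray [([285.6, 203.7], 0.68)] []
mug [([273.5, 276.5], 0.68), ([453.2, 275.7], 0.2)] [([259.2, 275.3], 1851, 0.82)]
egg_timer [([452.6, 277.9], 0.88)] [([454.7, 275.0], 880, 0.87)]
```

View pics/scene0.png

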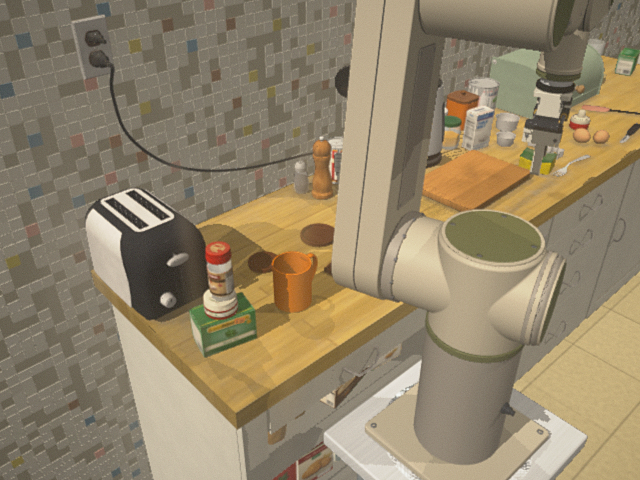

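View pics/top0.png

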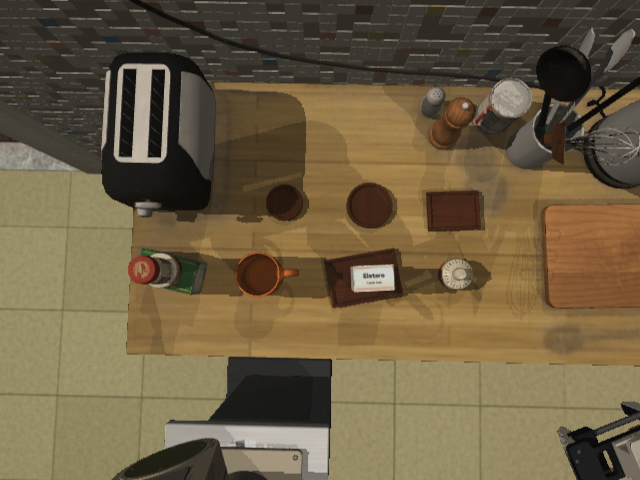

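The top view shows the trays at about (285,202), (371,205), (455,211) and (364,278), with the packet in the long tray at (374,278). The pile stands by the toaster at (145–205,270), the mug is at (260,275) and the timer at (455,275). I'll enlarge the crops to measure more closely.

```bash
cat > h.py <<'E'
import numpy as np,cv2
from plant import *
from scipy.spatial.transform import Rotation as R
def cam(n):
    p=camera_params(n);f=240/np.tan(np.radians(p['fov_y']/2))
    return np.array([[f,0,p['cx']],[0,f,p['cy']],[0,0,1]]),R.from_rotvec(p['rotation']).as_matrix(),np.array(p['position'])
def ray(n,px,z):
    K,Rm,C=cam(n);d=Rm@np.linalg.solve(K,[px[0],px[1],1]);return (C+d*(z-C[2])/d[2])
def proj(n,P):
    K,Rm,C=cam(n);q=(np.atleast_2d(P)-C)@Rm;q=q@K.T;return q[:,:2]/q[:,2:]
def box(x,y,yaw,sx,sy,z0,h):
    c=np.array([[-1,-1],[1,-1],[1,1],[-1,1]])*[sx/2,sy/2]
    r=np.array([[np.cos(yaw),-np.sin(yaw)],[np.sin(yaw),np.cos(yaw)]])
    c=c@r.T+[x,y]
    return np.vstack([np.c_[c,[z0]*4],np.c_[c,[z0+h]*4]])
def circ(x,y,d,z):
    a=np.linspace(0,2*np.pi,40,endpoint=False);return np.c_[x+d/2*np.cos(a),y+d/2*np.sin(a),[z]*40]
def crop(im,x0,y0,x1,y1,s,name,polys=(),n='top'):
    c=cv2.resize(im[y0:y1,x0:x1],None,fx=s,fy=s,interpolation=cv2.INTER_CUBIC)[:,:,::-1].copy()
    for P in polys:
        p=((proj(n,P)-[x0,y0]+.5)*s-.5).astype(int);cv2.polylines(c,[p],True,(255,0,255),1)
    cv2.imwrite('pics/'+name+'.png',c)
E
python3 - <<'E'
from h import *
im=cv2.imread('pics/top0.png')[:,:,::-1]
crop(im,310,170,500,320,4,'cA'); crop(im,115,170,315,320,4,'cB')
im=cv2.imread('pics/scene0.png')[:,:,::-1]
crop(im,170,220,370,370,4,'cC',n='scene')
for n,z in [((364.9,204.5),.011),((285,202.5),.011),((454.8,211.5),.011),((364,278.5),.011),((374,278.5),.126),((145,270),.214),((456,274),.061),((259.5,274),.101)]:
    print(n,ray('top',n,z).round(4))
E
```

```text
(364.9, 204.5) [ 0.5839 -0.2226  0.011 ]
(285, 202.5) [ 0.5846 -0.0642  0.011 ]
(454.8, 211.5) [ 0.5736 -0.4003  0.011 ]
(364, 278.5) [ 0.4376 -0.2229  0.011 ]
(374, 278.5) [ 0.4368 -0.2305  0.126 ]
(145, 270) [0.4413 0.137  0.214 ]
(456, 274) [ 0.4492 -0.3893  0.061 ]
(259.5, 274) [ 0.4406 -0.0289  0.101 ]
```

View pics/cA.png

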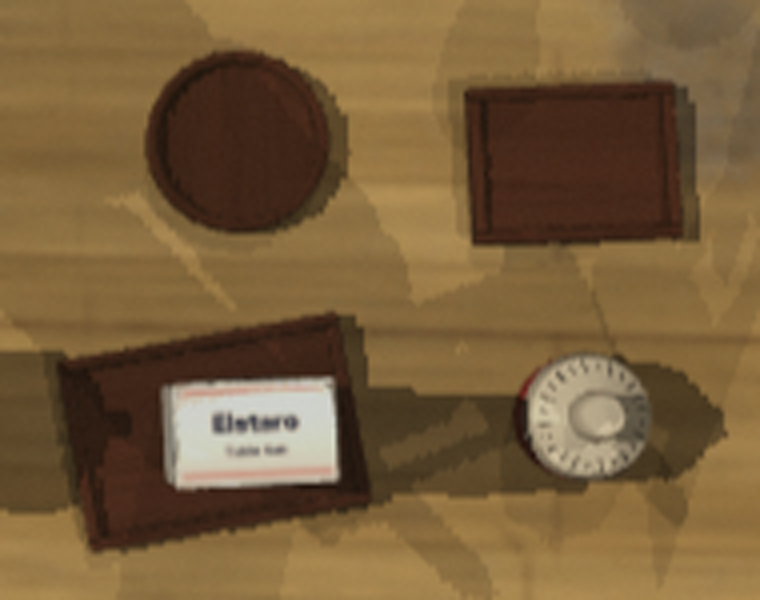

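View pics/cB.png

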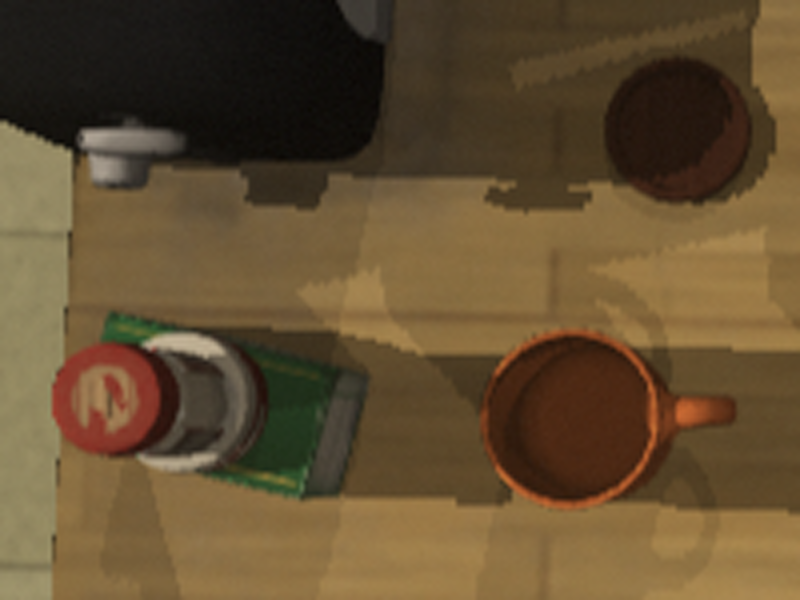

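View pics/cC.png

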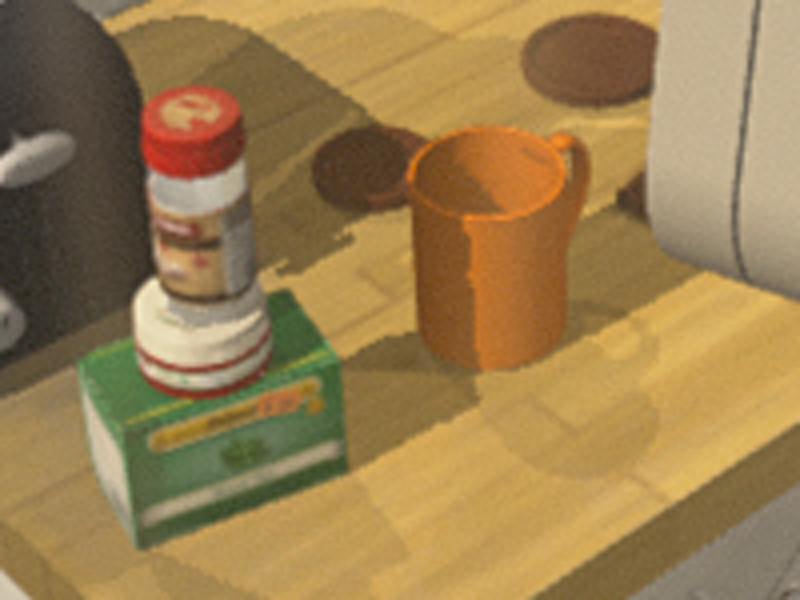

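```bash
python3 - <<'E'
from h import *
from scipy.optimize import least_squares
def A(p):return [(p[0]+.5)/4-.5+310,(p[1]+.5)/4-.5+170]
def B(p):return [(p[0]+.5)/4-.5+115,(p[1]+.5)/4-.5+170]
def fit(pix,idx,sx,sy,z0,h,g,n='top'):
    f=lambda v:(proj(n,box(*v,sx,sy,z0,h))[idx]-pix).ravel()
    r=least_squares(f,g);print(r.x.round(4),'res px',np.abs(r.fun).max().round(2));return r.x
# box corner order (-x,-y),(+x,-y),(+x,+y),(-x,+y); image up=+x, right=-y -> BR,TR,TL,BL
st=fit([A(p) for p in[(684,237),(675,82),(465,90),(474,243)]],[4,5,6,7],.078,.102,0,.011,[.57,-.4,0])
lt=fit([A(p) for p in[(370,498),(335,315),(62,362),(93,550)]],[4,5,6,7],.095,.140,0,.011,[.44,-.22,.2])
pk=fit([A(p) for p in[(340,482),(335,377),(172,382),(178,489)]],[4,5,6,7],.050,.074,.006,.12,[.44,-.23,0])
tb=fit([B(p) for p in[(303,497),(340,375),(107,313)]],[4,5,6],.067,.112,0,.074,[.44,.1,-.2])
c=lambda p,z:ray('top',p,z)[:2]
bt=c(A((237,141)),.011);smt=c(B((678,130)),.011);jar=c(B((116,399)),.214);pot=c(B((187,402)),.108)
print('big',bt,'small',smt,'jar',jar,'pot',pot)
im=cv2.imread('pics/top0.png')[:,:,::-1]
def bp(v,*a):
    b=box(*v,*a);return [b[:4],b[4:]]
crop(im,310,170,500,320,4,'dA',bp(st,.078,.102,0,.011)+bp(lt,.095,.14,0,.011)+bp(pk,.05,.074,.006,.12)+[circ(*bt,.091,.011),circ(*bt,.079,.006)])
L=bp(tb,.067,.112,0,.074)+[circ(*smt,.073,.011),circ(*jar,.045,.214),circ(*jar,.045,.108),circ(*pot,.063,.108),circ(*pot,.063,.074)]
crop(im,115,170,315,320,4,'dB',L)
crop(cv2.imread('pics/scene0.png')[:,:,::-1],170,220,370,370,4,'dC',L+[circ(*bt,.091,.011)],n='scene')
E
```

```text
[ 0.5759 -0.3972  0.0553] res px 0.54
[ 0.4399 -0.2217  0.1968] res px 1.2
[ 0.4381 -0.2299  0.0606] res px 1.43
[ 0.4412  0.1473 -0.21  ] res px 2.83
big [ 0.58327273 -0.23050907] small [ 0.58531724 -0.06244166] jar [0.44220886 0.13922041] pot [0.44358674 0.14477744]
```

View pics/dA.png

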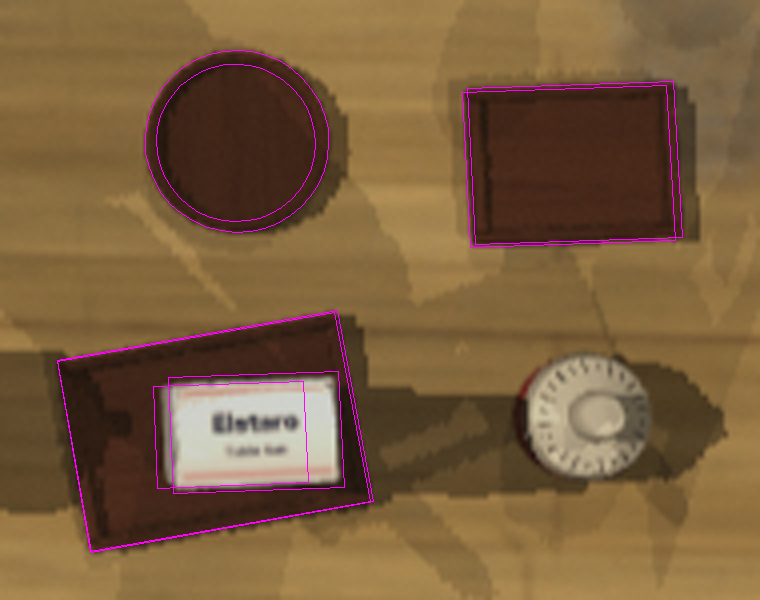

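View pics/dB.png

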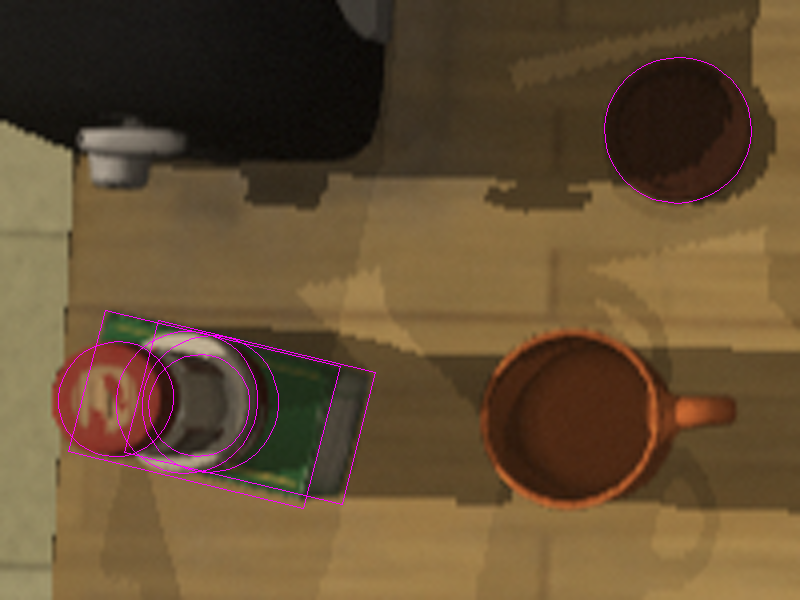

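View pics/dC.png

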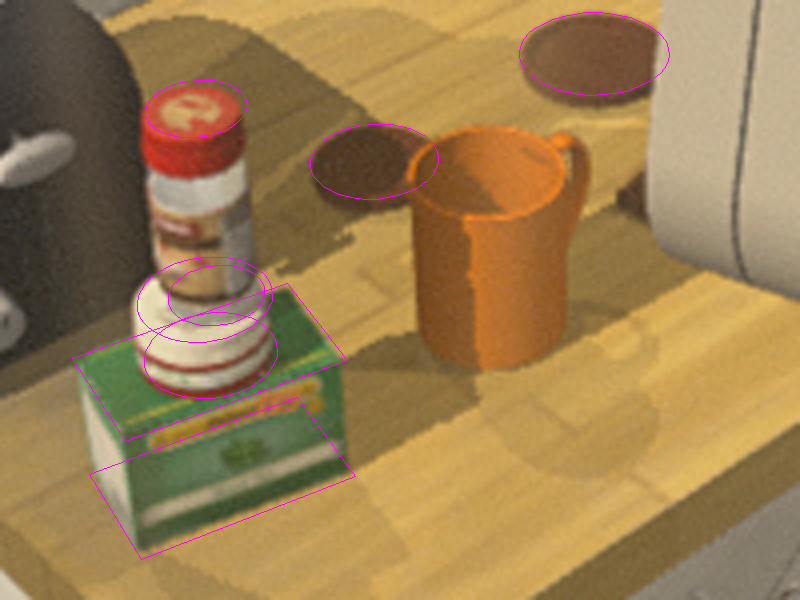

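```bash
python3 - <<'E'
from h import *
b=ray('scene',(321,198),0);print('mill base',b)
K,Rm,C=cam('scene')
for h in(.12,.16,.2,.24):print(h,proj('scene',[[b[0],b[1],h]]),proj('top',[[b[0],b[1],h]]))
print('toaster knob lo',[ray('top',(145,214),z).round(3) for z in(.05,.1,.15)])
s=ray('scene',(301,192),0);print('salt',s)
# toaster height
for z in(.15,.18,.2): print(z, ray('top',(165,208),z).round(3), ray('top',(212,150),z).round(3))
E
```

```text
mill base [ 0.71588887 -0.36265839  0.        ]
0.12 [[321.14277068 157.66396678]] [[449.78693082 123.37529984]]
0.16 [[321.19302144 143.46696129]] [[455.74749125 116.00615831]]
0.2 [[321.24469674 128.86748951]] [[462.28528077 107.92337871]]
0.24 [[321.29785803 113.8481913 ]] [[469.48841554  99.01802154]]
toaster knob lo [array([0.551, 0.199, 0.05 ]), array([0.544, 0.182, 0.1  ]), array([0.538, 0.164, 0.15 ])]
salt [ 0.77673075 -0.34461284  0.        ]
0.15 [0.549 0.13  0.15 ] [0.651 0.054 0.15 ]
0.18 [0.545 0.121 0.18 ] [0.643 0.047 0.18 ]
0.2 [0.542 0.115 0.2  ] [0.638 0.042 0.2  ]
```

```bash
python3 -m creep '[[0,0,0,-0.12,0],[0,0,0,-0.12,0]]'; python3 -c "
from plant import *;s=read_state();print(s['q'],s['orientation'],s['tool_pos'])"
```

```text
t: 2.27
tool_pos: [0.2308, -0.5538, 0.2296]
orientation: [-2.982, -0.988, -0.0]
force: [0.1, 0.2, -0.3]
opening: 0.0931
[-1.26139386e+00  1.30390039e-01  1.48820287e+00  1.51871337e-05
  1.52302529e+00 -3.30462877e-01] [-2.98215381e+00 -9.88030150e-01 -2.42496588e-05] [ 0.23079983 -0.55382822  0.22963959]
```

```bash
cat >> h.py <<'E'
def to(x,y,z,th,n):
    s=read_state();o=s['orientation'];t=2*np.arctan2(o[1],o[0]);t=(t+np.pi)%(2*np.pi)-np.pi
    d=np.array([x,y,z])-s['tool_pos']
    X=np.array([np.cos(t),np.sin(t)]);Y=np.array([np.sin(t),-np.cos(t)])
    v=np.array([d[:2]@X,d[:2]@Y,-d[2]])
    print('t',round(s['t'],2),'pos',s['tool_pos'].round(4),'th',t.round(3),'total',v.round(4),'twist',round(t-th,4),'| per row /%d'%n,(v/n).round(4),'F',s['force'].round(1),'open',round(s['opening'],4))
E
python3 -m creep '[[0,0,0,-0.125,0],[0,0,0,-0.125,0],[0,0,0,-0.125,0],[0,0,0,-0.125,0],[0,0,0,-0.125,0],[0,0,0,-0.125,0],[0,0,0,-0.125,0],[0,0,0,-0.125,0]]'; python3 -c "
from h import *
to(.438,-.230,.2,1.64,10)"
```

```text
t: 2.93
tool_pos: [0.2308, -0.5538, 0.2296]
orientation: [-2.142, -2.298, -0.0]
force: [0.1, -0.5, -0.2]
opening: 0.0932
t 2.93 pos [ 0.2308 -0.5538  0.2296] th 1.641 total [0.3085 0.2294 0.0296] twist 0.0009 | per row /10 [0.0309 0.0229 0.003 ] F [ 0.1 -0.5 -0.2] open 0.0932
```

```bash
python3 -m creep '[[0.0309,0.0229,0.003,0,0],[0.0309,0.0229,0.003,0,0],[0.0309,0.0229,0.003,0,0],[0.0309,0.0229,0.003,0,0],[0.0309,0.0229,0.003,0,0],[0.0309,0.0229,0.003,0,0],[0.0309,0.0229,0.003,0,0],[0.0309,0.0229,0.003,0,0],[0.0309,0.0229,0.003,0,0],[0.0309,0.0229,0.003,0,0],[0,0,0,0,0],[0,0,0,0,0]]' 12; python3 -c "
from h import *
to(.438,-.230,.104,1.64,4)
im=read_camera('top');crop(im,310,170,500,320,4,'e1')
im=read_camera('scene');crop(im,230,150,480,330,3,'e2',n='scene')"
```

```text
t: 3.93
tool_pos: [0.4403, -0.2291, 0.1995]
orientation: [-2.144, -2.296, 0.0]
force: [-0.4, -0.5, 0.5]
opening: 0.0933
t 3.93 pos [ 0.4403 -0.2291  0.1995] th 1.639 total [-0.0007 -0.0024  0.0955] twist -0.0009 | per row /4 [-0.0002 -0.0006  0.0239] F [-0.4 -0.5  0.5] open 0.0933
```

View pics/e1.png

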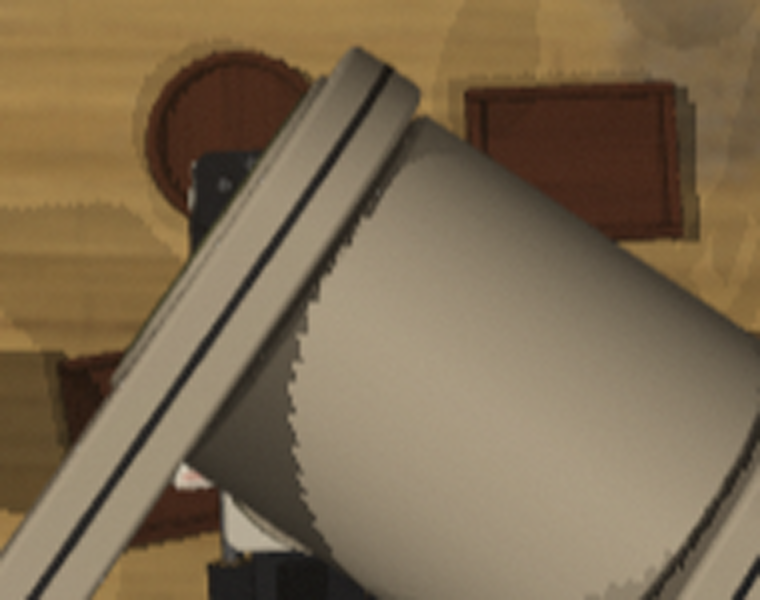

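View pics/e2.png

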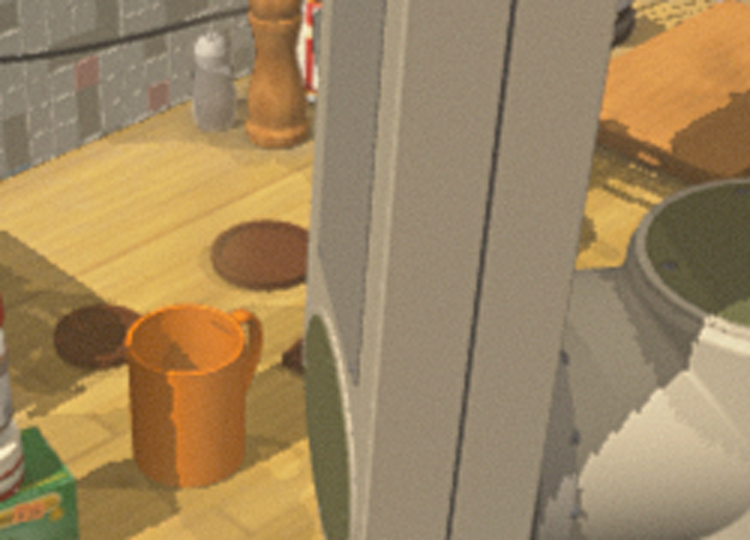

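```bash
python3 -m creep '[[0,-0.0024,0.024,0,0],[0,0,0.024,0,0],[0,0,0.024,0,0],[0,0,0.024,0,0],[0,0,0,0,0],[0,0,0,0,0]]' 15;  python3 -m creep '[[0,0,0,0,100],[0,0,0,0,160],[0,0,0,0,160],[0,0,0,0,160],[0,0,0,0,160],[0,0,0,0,160],[0,0,0,0,160],[0,0,0,0,160]]' 15
```

```text
t: 4.53
tool_pos: [0.4355, -0.2316, 0.1028]
orientation: [-2.15, -2.287, 0.001]
force: [0.0, 0.7, 0.1]
opening: 0.0931
t: 5.2
tool_pos: [0.4374, -0.231, 0.1039]
orientation: [2.149, 2.291, 0.0]
force: [1.0, -0.6, -0.4]
opening: 0.05
```

```bash
python3 -m creep '[[0,0,-0.01,0,160],[0,0,-0.02,0,160],[0,0,-0.03,0,160],[0,0,-0.03,0,160],[0,0,0,0,160],[0,0,0,0,160]]';python3 -c "
from h import *
to(.576,-.3972,.194,1.62,8)
im=read_camera('top');cv2.imwrite('pics/f1.png',im[:,:,::-1])"
```

```text
t: 5.7
tool_pos: [0.4384, -0.2318, 0.1964]
orientation: [2.146, 2.288, 0.001]
force: [1.1, -0.7, -1.9]
opening: 0.0501
t 5.7 pos [ 0.4384 -0.2318  0.1964] th 1.635 total [-0.1739  0.1267  0.0024] twist 0.0149 | per row /8 [-0.0217  0.0158  0.0003] F [ 1.1 -0.7 -1.9] open 0.0501
```

View pics/f1.png

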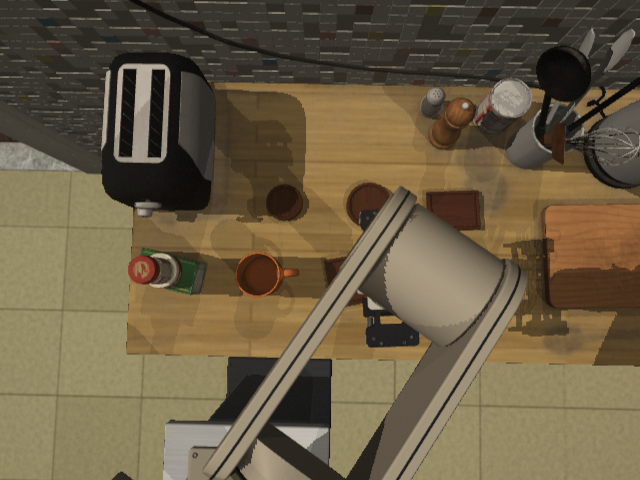

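```bash
python3 -m creep '[[-0.0217,0.0158,0,0.008,160],[-0.0217,0.0158,0,0.008,160],[-0.0217,0.0158,0,0,160],[-0.0217,0.0158,0,0,160],[-0.0217,0.0158,0,0,160],[-0.0217,0.0158,0,0,160],[-0.0217,0.0158,0,0,160],[-0.0217,0.0158,0,0,160],[0,0,0,0,160],[0,0,0,0,160],[0,0,0,0,160]]';python3 -c "
from h import *
to(.576,-.3985,.106,1.62,8)
im=read_camera('top');crop(im,350,120,550,270,4,'f2')"
```

```text
t: 6.67
tool_pos: [0.5713, -0.397, 0.1914]
orientation: [-2.165, -2.271, 0.0]
force: [0.2, -0.1, -2.1]
opening: 0.0495
t 6.67 pos [ 0.5713 -0.397   0.1914] th 1.619 total [-0.0017  0.0046  0.0854] twist -0.0013 | per row /8 [-0.0002  0.0006  0.0107] F [ 0.2 -0.1 -2.1] open 0.0495
```

View pics/f2.png

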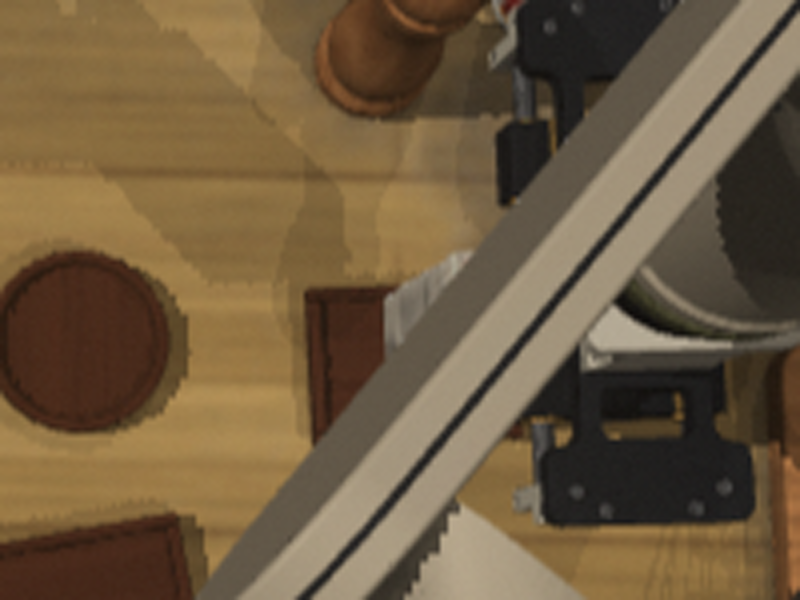

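```bash
python3 -m creep '[[-0.001,0.004,0.015,0,160],[0,0,0.015,0,160],[0,0,0.015,0,160],[0,0,0.015,0,160],[0,0,0.01,0,160],[0,0,0.01,0,160],[0,0,0,0,160],[0,0,0,0,160]]';python3 -c "
from h import *
to(.576,-.3985,.105,1.62,2)"
```

```text
t: 7.38
tool_pos: [0.5759, -0.3984, 0.1128]
orientation: [-2.166, -2.273, 0.0]
force: [1.2, -0.1, -0.8]
opening: 0.05
t 7.38 pos [ 0.5759 -0.3984  0.1128] th 1.619 total [-0.0001  0.0001  0.0078] twist -0.0012 | per row /2 [-0.0001  0.0001  0.0039] F [ 1.2 -0.1 -0.8] open 0.05
```

```bash
python3 -m creep '[[0,0,0.004,0,160],[0,0,0.003,0,160],[0,0,0.001,0,160],[0,0,0,0,160],[0,0,0,0,160]]';python3 -c "
from h import *
to(.576,-.3985,.105,1.62,2)"
```

```text
t: 7.8
tool_pos: [0.5764, -0.3988, 0.1059]
orientation: [2.167, 2.274, 0.0]
force: [-0.6, -0.1, -1.9]
opening: 0.0495
t 7.8 pos [ 0.5764 -0.3988  0.1059] th 1.619 total [ 0.0003 -0.0003  0.0009] twist -0.0012 | per row /2 [ 0.0002 -0.0002  0.0004] F [-0.6 -0.1 -1.9] open 0.0495
```

```bash
python3 -m creep '[[0,0,0.0015,0,160],[0,0,0,0,160],[0,0,0,0,120],[0,0,0,0,60],[0,0,0,0,0],[0,0,0,0,0],[0,0,0,0,0],[0,0,-0.015,0,0],[0,0,-0.03,0,0],[0,0,-0.04,0,0],[0,0,-0.04,0,0],[0,0,0,0,0]]';python3 -c "
from h import *
to(.44,.139,.28,1.571,18)"
```

```text
t: 8.8
tool_pos: [0.5796, -0.4013, 0.2423]
orientation: [2.156, 2.263, 0.002]
force: [0.1, -1.0, 2.0]
opening: 0.0924
t 8.8 pos [ 0.5796 -0.4013  0.2423] th 1.619 total [ 0.5464 -0.1135 -0.0377] twist 0.0478 | per row /18 [ 0.0304 -0.0063 -0.0021] F [ 0.1 -1.   2. ] open 0.0924
```

```bash
python3 -m creep '[[0.0304,-0.0063,-0.004,0.01,0],[0.0304,-0.0063,-0.004,0.01,0],[0.0304,-0.0063,-0.004,0.01,0],[0.0304,-0.0063,-0.004,0.01,0],[0.0304,-0.0063,-0.004,0.008,0],[0.0304,-0.0063,-0.004,0,0],[0.0304,-0.0063,-0.004,0,0],[0.0304,-0.0063,-0.004,0,0],[0.0304,-0.0063,-0.004,0,0],[0.0304,-0.0063,0,0,0],[0,0,0,0,0]]';python3 -c "
from h import *
to(.442,.139,.28,1.571,8)
im=read_camera('top');crop(im,310,170,500,320,4,'g1',[*np.split(box(.5759,-.3972,.0553,.05,.074,.006,.12),2),box(.5759,-.3972,.0553,.066,.09,.011,0)[:4]])"
```

```text
t: 9.72
tool_pos: [0.5088, -0.0913, 0.2672]
orientation: [2.217, 2.225, 0.004]
force: [-0.4, -0.2, 0.2]
opening: 0.0931
t 9.72 pos [ 0.5088 -0.0913  0.2672] th 1.574 total [ 0.2306 -0.066  -0.0128] twist 0.0033 | per row /8 [ 0.0288 -0.0082 -0.0016] F [-0.4 -0.2  0.2] open 0.0931
```

View pics/g1.png

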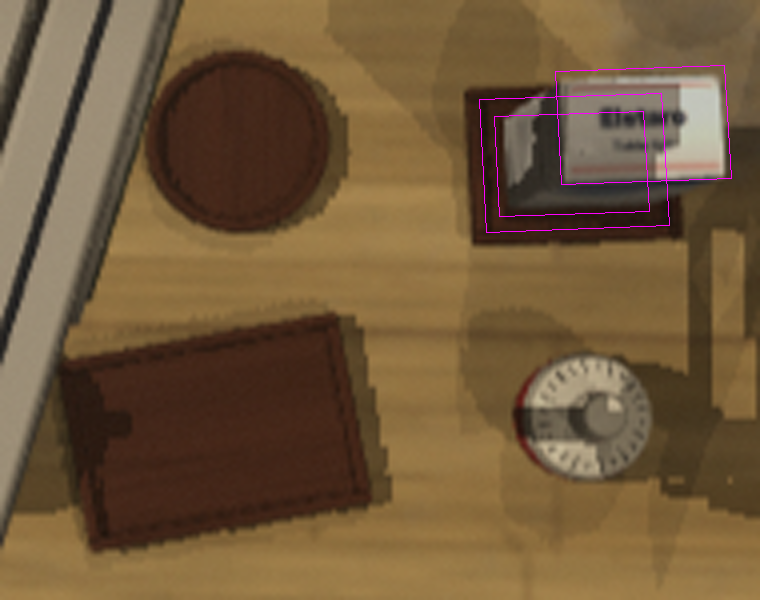

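The packet stands in the short tray and matches its target outline to within about 2 mm. The jar is next.

```bash
python3 -m creep '[[0.0288,-0.0082,-0.0016,0,0],[0.0288,-0.0082,-0.0016,0,0],[0.0288,-0.0082,-0.0016,0,0],[0.0288,-0.0082,-0.0016,0,0],[0.0288,-0.0082,-0.0016,0,0],[0.0288,-0.0082,-0.0016,0,0],[0.0288,-0.0082,-0.0016,0,0],[0.0288,-0.0082,-0.0016,0,0],[0,0,0,0,0],[0,0,0,0,0]]';python3 -c "
from h import *
to(.442,.1395,.170,1.571,5)
im=read_camera('scene');crop(im,130,150,370,330,3,'g2',n='scene')"
```

```text
t: 10.6
tool_pos: [0.4438, 0.1352, 0.2788]
orientation: [2.218, 2.223, 0.001]
force: [0.5, -0.5, -0.0]
opening: 0.0933
t 10.6 pos [0.4438 0.1352 0.2788] th 1.573 total [ 0.0043 -0.0018  0.1088] twist 0.0021 | per row /5 [ 0.0009 -0.0004  0.0218] F [ 0.5 -0.5 -0. ] open 0.0933
```

View pics/g2.png

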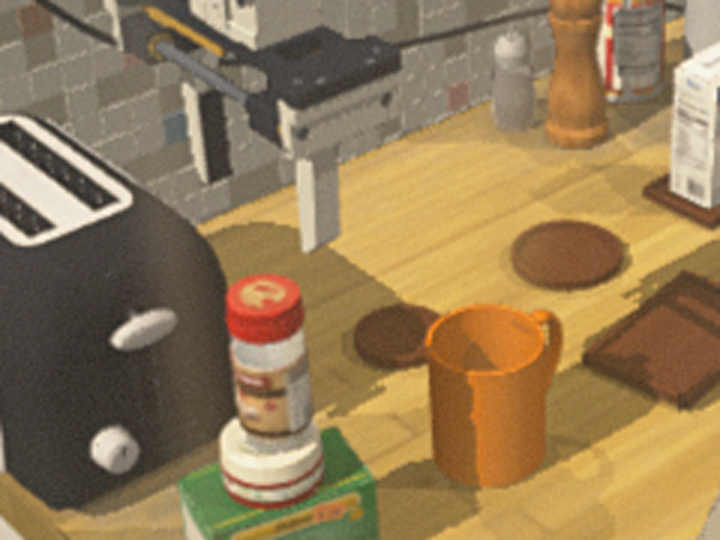

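```bash
python3 -m creep '[[0.004,-0.002,0.025,0,0],[0,0,0.025,0,0],[0,0,0.025,0,0],[0,0,0.02,0,0],[0,0,0.012,0,0],[0,0,0,0,0],[0,0,0,0,0]]' 6;python3 -m creep '[[0,0,0,0,100],[0,0,0,0,140],[0,0,0,0,180],[0,0,0,0,180],[0,0,0,0,180],[0,0,0,0,180],[0,0,0,0,180],[0,0,0,0,180]]' 6;python3 -c "
from h import *
to(.442,.1395,.20,1.571,5)
im=read_camera('scene');crop(im,130,150,370,330,3,'g3',n='scene')"
```

```text
t: 11.23
tool_pos: [0.4417, 0.1378, 0.1711]
orientation: [-2.223, -2.22, 0.001]
force: [0.2, -0.2, 0.9]
opening: 0.093
t: 11.9
tool_pos: [0.4415, 0.1388, 0.171]
orientation: [2.221, 2.222, 0.0]
force: [0.7, 0.3, 0.3]
opening: 0.0446
t 11.9 pos [0.4415 0.1388 0.171 ] th 1.571 total [ 0.0007  0.0005 -0.029 ] twist -0.0001 | per row /5 [ 0.0001  0.0001 -0.0058] F [0.7 0.3 0.3] open 0.0446
```

View pics/g3.png

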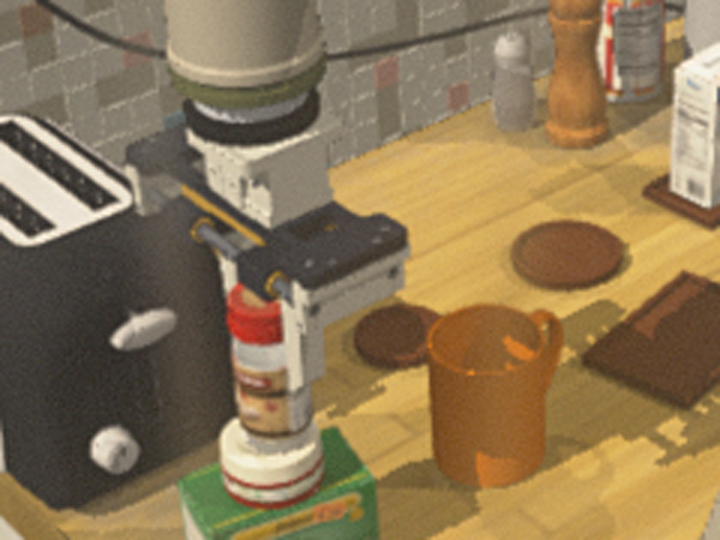

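Jar held upright (opening 44.6 mm). I'll firm up the grip and lift.

```bash
python3 -m creep '[[0,0,0,0,200],[0,0,0,0,200],[0,0,-0.005,0,200],[0,0,-0.015,0,200],[0,0,-0.025,0,200],[0,0,-0.025,0,200],[0,0,0,0,200],[0,0,0,0,200]]' 14;python3 -c "
from h import *
to(.5853,-.0624,.24,1.571,9)
im=read_camera('top');crop(im,100,150,350,330,3,'g4')"
```

```text
t: 12.62
tool_pos: [0.4424, 0.1389, 0.2427]
orientation: [2.22, 2.22, 0.004]
force: [-0.3, -0.1, -1.8]
opening: 0.0445
t 12.62 pos [0.4424 0.1389 0.2427] th 1.571 total [-0.2013  0.1429  0.0027] twist -0.0002 | per row /9 [-0.0224  0.0159  0.0003] F [-0.3 -0.1 -1.8] open 0.0445
```

View pics/g4.png

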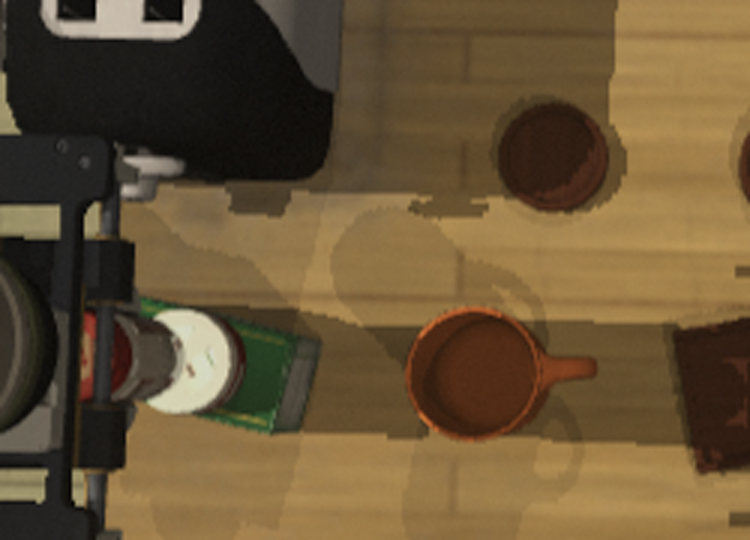

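```bash
python3 -m creep '[[-0.032,0.005,0,0,200],[-0.032,0.01,0,0,200],[-0.032,0.015,0,0,200],[-0.03,0.02,0,0,200],[-0.025,0.023,0,0,200],[-0.02,0.025,0,0,200],[-0.02,0.025,0,0,200],[-0.01,0.02,0,0,200],[0,0,0,0,200],[0,0,0,0,200],[0,0,0,0,200]]';python3 -c "
from h import *
to(.5853,-.0624,.075,1.571,10)
im=read_camera('scene');crop(im,170,150,370,300,4,'g5',n='scene')"
```

```text
t: 13.58
tool_pos: [0.5833, -0.0618, 0.2392]
orientation: [-2.219, -2.22, 0.003]
force: [0.1, 0.7, -1.2]
opening: 0.0443
t 13.58 pos [ 0.5833 -0.0618  0.2392] th 1.571 total [-0.0006  0.002   0.1642] twist -0.0001 | per row /10 [-0.0001  0.0002  0.0164] F [ 0.1  0.7 -1.2] open 0.0443
```

View pics/g5.png

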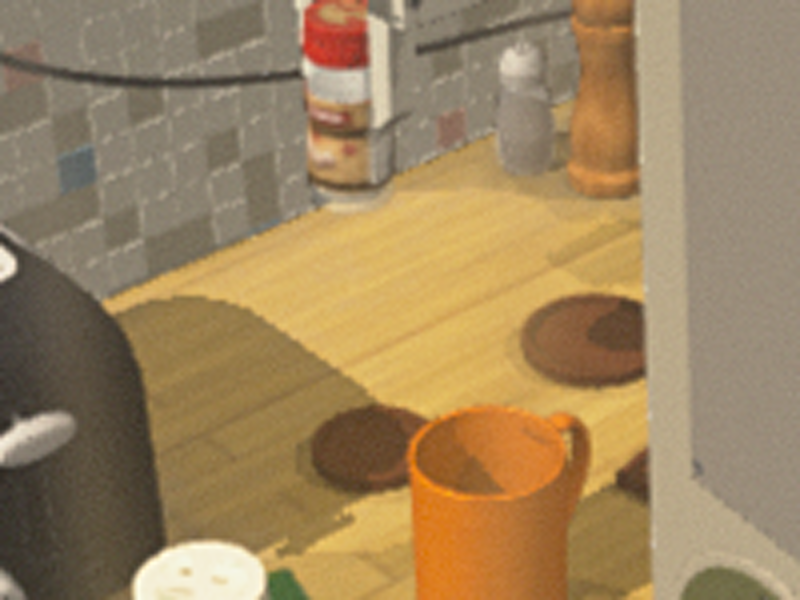

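```bash
python3 -m creep '[[0,0.002,0.02,0,200],[0,0,0.025,0,200],[0,0,0.025,0,200],[0,0,0.025,0,200],[0,0,0.025,0,200],[0,0,0.02,0,200],[0,0,0.015,0,200],[0,0,0.008,0,200],[0,0,0,0,200],[0,0,0,0,200]]';python3 -c "
from h import *
to(.5853,-.0624,.0695,1.571,10)"
```

```text
t: 14.47
tool_pos: [0.5862, -0.0618, 0.0784]
orientation: [-2.221, -2.222, -0.0]
force: [-0.4, -0.4, -1.6]
opening: 0.044
t 14.47 pos [ 0.5862 -0.0618  0.0784] th 1.571 total [-0.0006 -0.0009  0.0089] twist 0.0004 | per row /10 [-0.0001 -0.0001  0.0009] F [-0.4 -0.4 -1.6] open 0.044
```

```bash
python3 -m creep '[[0,0,0.004,0,200],[0,0,0.003,0,200],[0,0,0.001,0,200],[0,0,0,0,200],[0,0,0,0,200]]';python3 -c "
from h import *
to(.5853,-.0624,.0695,1.571,10)"
```

```text
t: 14.88
tool_pos: [0.5866, -0.0623, 0.0702]
orientation: [2.221, 2.221, 0.0]
force: [-0.3, 0.7, -1.0]
opening: 0.0441
t 14.88 pos [ 0.5866 -0.0623  0.0702] th 1.571 total [-0.0001 -0.0013  0.0007] twist -0.0002 | per row /10 [-0.     -0.0001  0.0001] F [-0.3  0.7 -1. ] open 0.0441
```

```bash
python3 -m creep '[[0,0,0.001,0,200],[0,0,0,0,200],[0,0,0,0,160],[0,0,0,0,120],[0,0,0,0,60],[0,0,0,0,0],[0,0,0,0,0],[0,0,0,0,0],[0,0,-0.015,0,0],[0,0,-0.03,0,0],[0,0,-0.04,0,0],[0,0,-0.04,0,0]]'; python3 -m creep '[[0,0,-0.02,0,0],[0.03,-0.025,0,0,0],[0.03,-0.025,0,0,0],[0.03,-0.025,0,0,0],[0.03,-0.025,0,0,0],[0,0,0,0,0]]';python3 -c "
from h import *
im=read_camera('scene');crop(im,170,220,370,370,4,'h1',[circ(.5853,-.0624,.045,.112),circ(.5853,-.0624,.061,.006)],n='scene')
im=read_camera('top');crop(im,115,170,315,320,4,'h2',[circ(.5853,-.0624,.045,.112),circ(.5853,-.0624,.073,.011),circ(.4436,.1448,.063,.108)])
to(.4436,.1448,.2,1.571,5)"
```

```text
t: 15.88
tool_pos: [0.5853, -0.062, 0.194]
orientation: [-2.22, -2.22, 0.003]
force: [1.8, -0.8, 0.3]
opening: 0.0919
t: 16.38
tool_pos: [0.4829, 0.0619, 0.2136]
orientation: [-2.216, -2.223, -0.0]
force: [0.8, 0.4, 0.5]
opening: 0.0926
t 16.48 pos [0.486  0.0587 0.2143] th 1.573 total [ 0.0862 -0.0422  0.0143] twist 0.0023 | per row /5 [ 0.0172 -0.0084  0.0029] F [ 0.1 -0.5  0.2] open 0.093
```

View pics/h1.png

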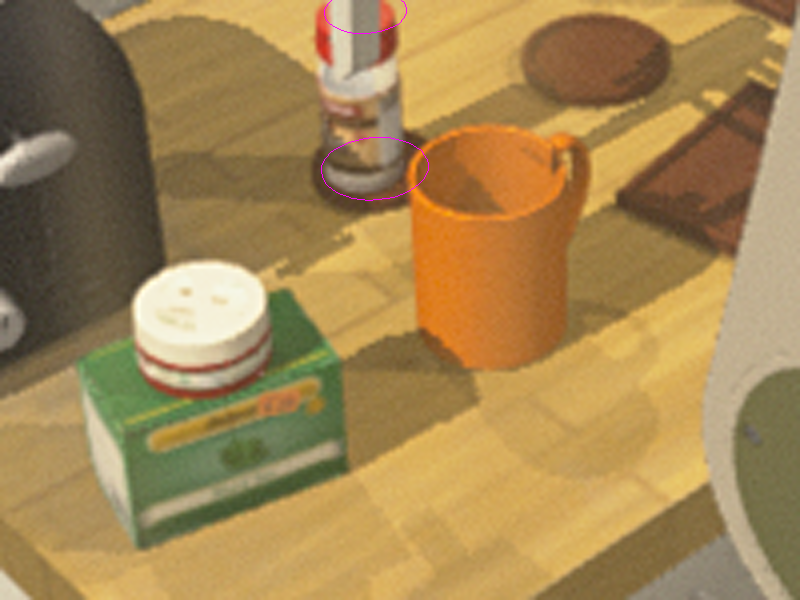

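View pics/h2.png

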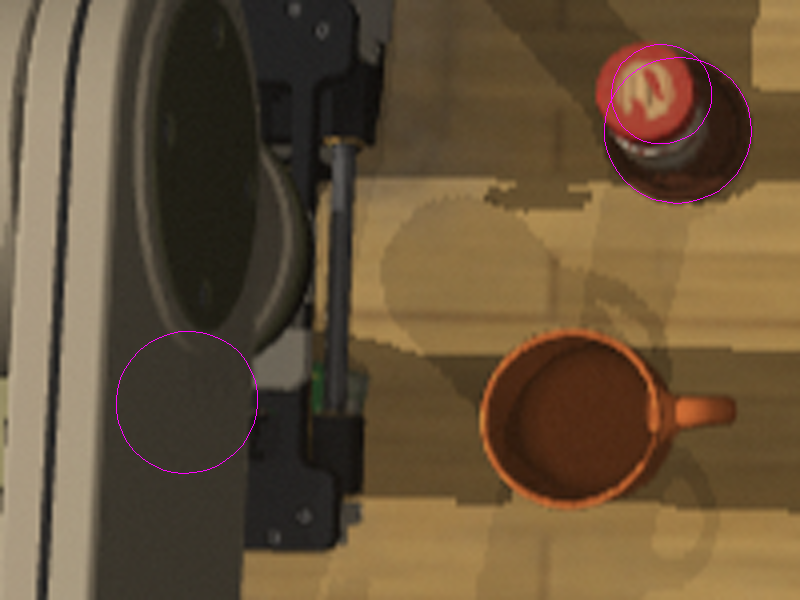

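The jar stands in its tray but sits about 7 mm to the +y side. I'll move the arm aside and measure the jar and the pot without anything in the way.

```bash
python3 -m creep '[[-0.04,0,-0.005,0,0],[-0.04,0,-0.005,0,0],[-0.04,0,-0.005,0,0],[-0.04,0,0,0,0],[-0.04,0,0,0,0],[-0.04,0,0,0,0],[-0.04,0,0,0,0],[-0.03,0,0,0,0],[0,0,0,0,0]]';python3 -c "
from h import *
im=read_camera('scene');cv2.imwrite('pics/sc1.png',im[:,:,::-1]);crop(im,230,180,380,290,5,'i1',[circ(.5853,-.0624,.045,.112),circ(.5853,-.0624,.073,.011)],n='scene')
im=read_camera('top');cv2.imwrite('pics/tp1.png',im[:,:,::-1]);crop(im,240,160,340,235,8,'i2',[circ(.5853,-.0624,.045,.112),circ(.5853,-.0624,.073,.011)])
crop(im,120,220,240,310,6,'i3',[circ(.4436,.1448,.063,.108),circ(.4436,.1448,.063,.074)])
"
```

```text
t: 17.23
tool_pos: [0.4856, -0.2592, 0.2286]
orientation: [2.227, 2.214, -0.003]
force: [-0.0, -0.5, 0.5]
opening: 0.0929
```

View pics/i1.png

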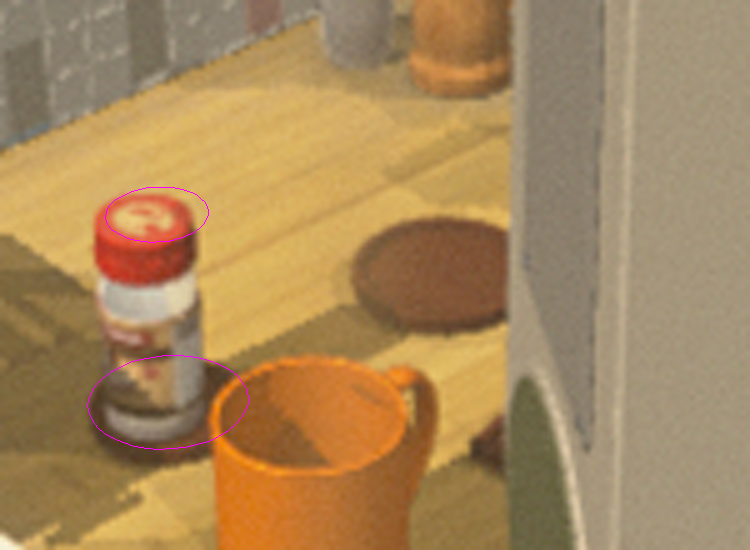

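View pics/i2.png

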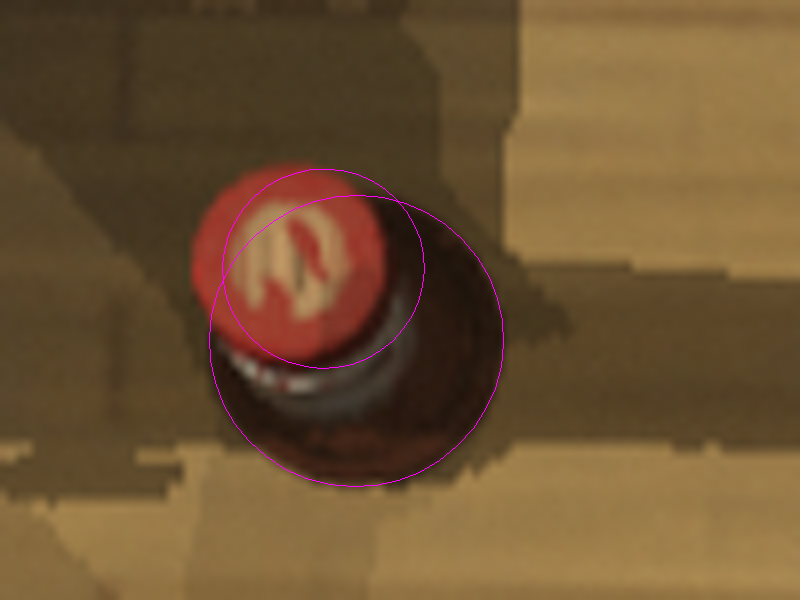

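View pics/i3.png

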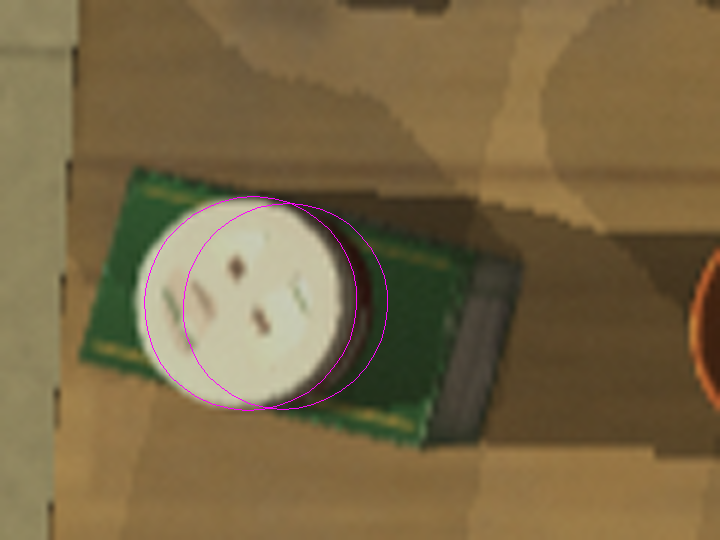

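```bash
python3 -c "
from h import *
from scipy.optimize import least_squares
T=cv2.imread('pics/tp1.png')[:,:,::-1];S=cv2.imread('pics/sc1.png')[:,:,::-1]
j=(.587,-.055)
c=[circ(*j,.045,.112),circ(*j,.045,.006),circ(*j,.045,.092)]
crop(T,240,160,340,235,8,'k2',c);crop(S,230,180,380,290,5,'k1',c,n='scene')
D=lambda p:[(p[0]+.5)/6-.5+120,(p[1]+.5)/6-.5+220]
pix=np.array([D(p) for p in [(425,447),(478,250),(135,167),(80,362),(487,443),(525,262)]])
idx=[4,5,6,7,0,1]
r=least_squares(lambda v:(proj('top',box(*v,.067,.112,0,.074))[idx]-pix).ravel(),[.44,.147,-.2]);print(r.x,r.fun.round(1))
crop(T,120,220,240,310,6,'k3',[circ(.4440,.1482,.063,.108),circ(.4440,.1482,.063,.074),*np.split(box(*r.x,.067,.112,0,.074),2)])
print(ray('top',D((239,303)),.108))
"
```

```text
[ 0.44344483  0.14714025 -0.21560822] [ 0.2  1.5  0.6 -1.1 -0.7 -1.5 -1.1  1.3 -0.6  1.3  1.6 -1.5]
[0.44358507 0.14826457 0.108     ]
```

View pics/k1.png

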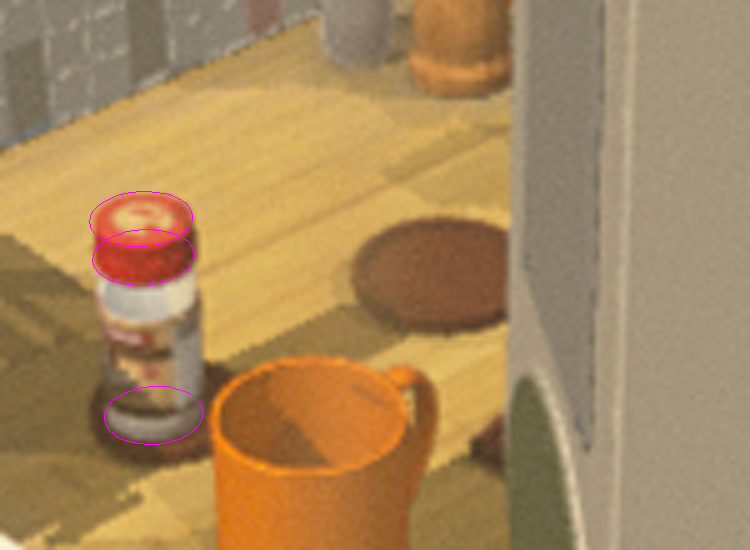

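View pics/k2.png

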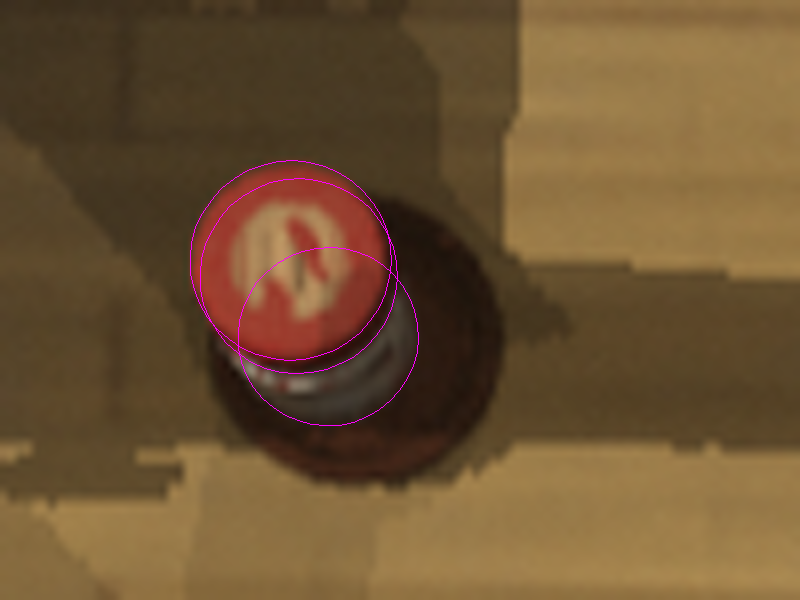

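View pics/k3.png

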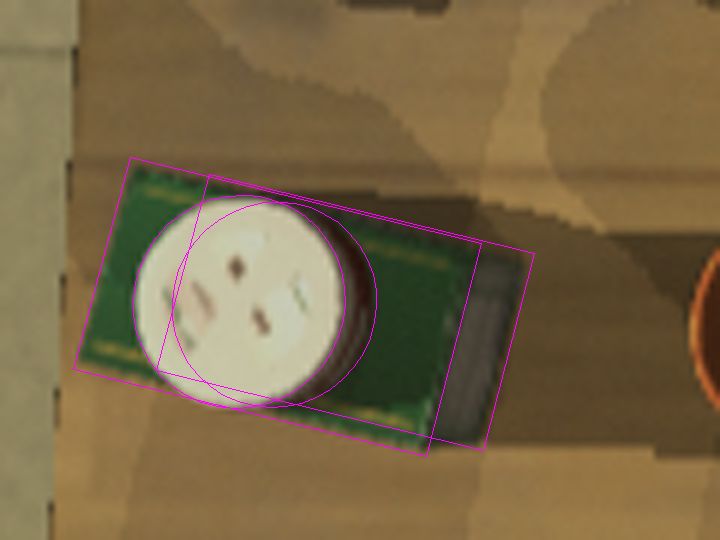

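```bash
python3 -c "
from h import *
def tri(a,b):
    M=[];v=[]
    out=[]
    for n,p in(('top',a),('scene',b)):
        K,Rm,C=cam(n);d=Rm@np.linalg.solve(K,[*p,1]);d/=np.linalg.norm(d);P=np.eye(3)-np.outer(d,d);M.append(P);v.append(P@C)
    X=np.linalg.solve(sum(M),sum(v));print(X.round(3),proj('top',X).round(1),proj('scene',X).round(1))
tri((145,213),(168,300))
tri((148,204),(179,258))
T=cv2.imread('pics/tp1.png')[:,:,::-1];S=cv2.imread('pics/sc1.png')[:,:,::-1]
crop(T,95,140,225,240,6,'l1');crop(S,80,180,220,340,4,'l2',n='scene')
"
```

```text
[0.553 0.198 0.057] [[144.4 212.5]] [[168.8 300.2]]
[0.556 0.162 0.141] [[148.5 204.4]] [[178.5 257.9]]
```

View pics/l1.png

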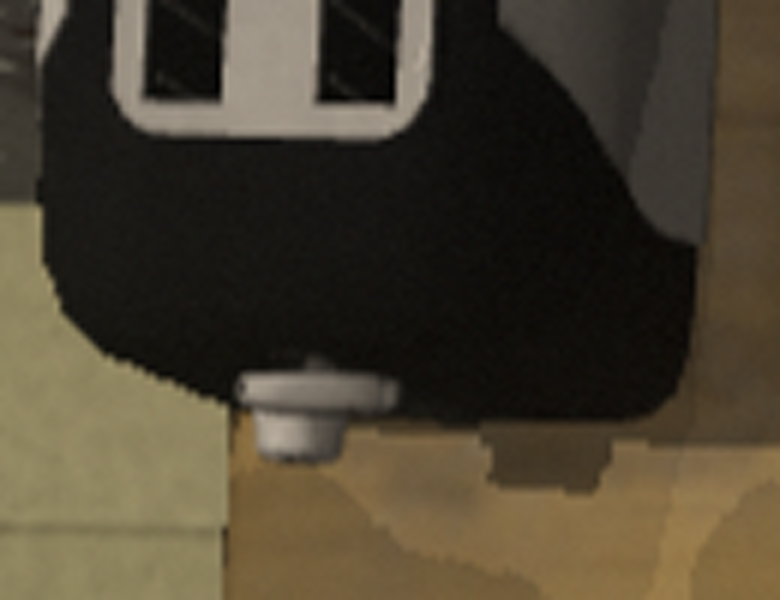

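View pics/l2.png

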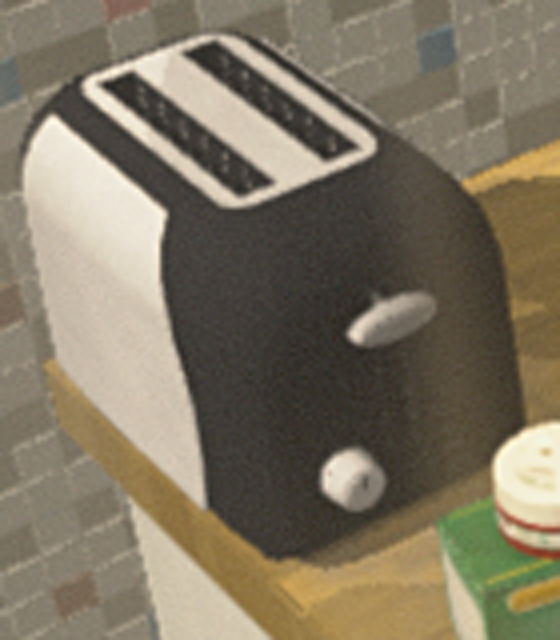

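```bash
python3 -c "
from h import *
to(.439,.148,.2,1.571,12)"
```

```text
t 17.33 pos [ 0.4861 -0.2546  0.2285] th 1.567 total [ 0.4024 -0.0486  0.0285] twist -0.0041 | per row /12 [ 0.0335 -0.0041  0.0024] F [ 0.4  0.2 -1. ] open 0.093
```

```bash
python3 -m creep '[[0.0335,-0.004,0.0024,-0.004,0],[0.0335,-0.004,0.0024,0,0],[0.0335,-0.004,0.0024,0,0],[0.0335,-0.004,0.0024,0,0],[0.0335,-0.004,0.0024,0,0],[0.0335,-0.004,0.0024,0,0],[0.0335,-0.004,0.0024,0,0],[0.0335,-0.004,0.0024,0,0],[0.0335,-0.004,0.0024,0,0],[0.0335,-0.004,0.0024,0,0],[0.0335,-0.004,0.0024,0,0],[0.0335,-0.004,0.0024,0,0]]' 6;python3 -m creep '[[0,0,0,0,0],[0,0,0,0,0]]'; python3 -c "
from h import *
to(.439,.148,.097,1.571,6)"
```

```text
t: 18.33
tool_pos: [0.4362, 0.1519, 0.2004]
orientation: [2.216, 2.227, 0.001]
force: [0.9, 0.7, 0.2]
opening: 0.093
t: 18.5
tool_pos: [0.4362, 0.1515, 0.2001]
orientation: [-2.211, -2.231, 0.0]
force: [-0.6, -0.3, 0.6]
opening: 0.093
t 18.5 pos [0.4362 0.1515 0.2001] th 1.58 total [-0.0036  0.0028  0.1031] twist 0.0086 | per row /6 [-0.0006  0.0005  0.0172] F [-0.6 -0.3  0.6] open 0.093
```

```bash
python3 -m creep '[[-0.0035,0.0028,0.02,0.008,0],[0,0,0.02,0,0],[0,0,0.02,0,0],[0,0,0.02,0,0],[0,0,0.01,0,0],[0,0,0,0,0],[0,0,0,0,0],[0,0,0,0,0]]';python3 -c "
from h import *
to(.439,.148,.097,1.571,6)"
```

```text
t: 19.17
tool_pos: [0.4407, 0.1459, 0.1115]
orientation: [2.226, 2.216, 0.002]
force: [0.7, -0.6, -0.1]
opening: 0.0929
t 19.17 pos [0.4407 0.1459 0.1115] th 1.566 total [ 0.0021 -0.0017  0.0145] twist -0.0047 | per row /6 [ 0.0004 -0.0003  0.0024] F [ 0.7 -0.6 -0.1] open 0.0929
```

```bash
for i in 1 2 3; do python3 -m creep '[[0,0,0,0,0]]' | head -3; done
```

```text
t: 19.25
tool_pos: [0.441, 0.1461, 0.1118]
orientation: [2.225, 2.216, 0.003]
t: 19.33
tool_pos: [0.4408, 0.1462, 0.1115]
orientation: [2.225, 2.216, 0.003]
t: 19.42
tool_pos: [0.4405, 0.1462, 0.1111]
orientation: [2.225, 2.216, 0.002]
```

```bash
python3 -m creep '[[0.002,-0.001,0.008,-0.004,0],[0,0,0.006,0,0],[0,0,0,0,0],[0,0,0,0,0],[0,0,0,0,0]]' 6;python3 -m creep '[[0,0,0,0,60],[0,0,0,0,80],[0,0,0,0,100],[0,0,0,0,120],[0,0,0,0,120],[0,0,0,0,120],[0,0,0,0,120],[0,0,0,0,120]]' 6;python3 -c "
from h import *
to(.442,.1395,.20,1.571,5)
im=read_camera('scene');crop(im,130,190,370,370,3,'m3',n='scene')"
```

```text
t: 19.83
tool_pos: [0.4386, 0.148, 0.0959]
orientation: [-2.221, -2.221, 0.001]
force: [-0.0, -0.5, -0.1]
opening: 0.0933
t: 20.5
tool_pos: [0.439, 0.1481, 0.0963]
orientation: [2.221, 2.221, 0.0]
force: [1.1, -0.2, 0.4]
opening: 0.0626
t 20.5 pos [0.439  0.1481 0.0963] th 1.571 total [-0.0086  0.003  -0.1037] twist -0.0003 | per row /5 [-0.0017  0.0006 -0.0207] F [ 1.1 -0.2  0.4] open 0.0626
```

View pics/m3.png

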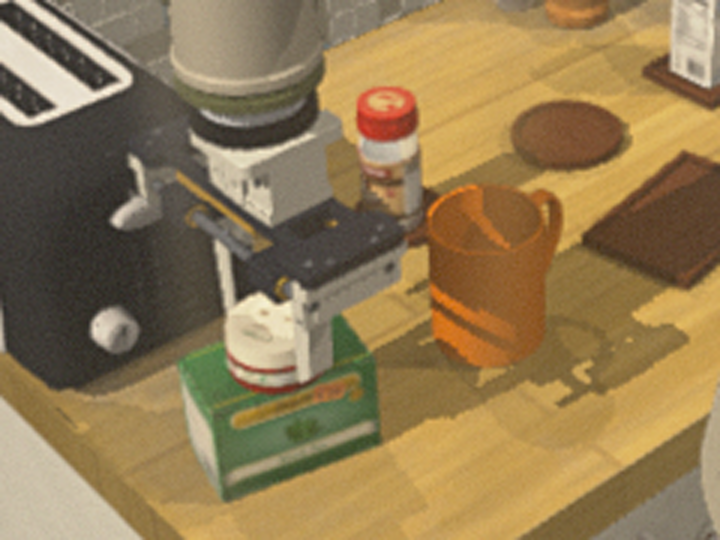

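```bash
python3 -m creep '[[0,0,0,0,140],[0,0,0,0,140],[0,0,-0.005,0,140],[0,0,-0.015,0,140],[0,0,-0.025,0,140],[0,0,-0.035,0,140],[0,0,-0.03,0,140],[0,0,0,0,140],[0,0,0,0,140],[0,0,0,0,140]]' 14;python3 -c "
from h import *
to(.5833,-.2305,.2,1.571,14)
im=read_camera('scene');crop(im,130,150,370,330,3,'m4',n='scene')
im=read_camera('top');crop(im,90,170,290,320,4,'m5')"
```

```text
t: 21.38
tool_pos: [0.4384, 0.148, 0.2055]
orientation: [-2.221, -2.221, 0.001]
force: [-0.2, 1.0, -1.3]
opening: 0.0622
t 21.38 pos [0.4384 0.148  0.2055] th 1.571 total [-0.3785  0.1449  0.0055] twist -0.0002 | per row /14 [-0.027   0.0104  0.0004] F [-0.2  1.  -1.3] open 0.0622
```

View pics/m4.png

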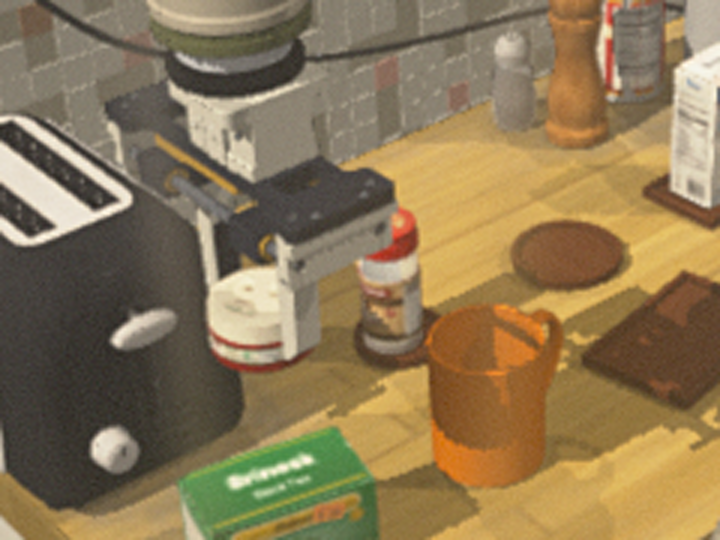

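View pics/m5.png

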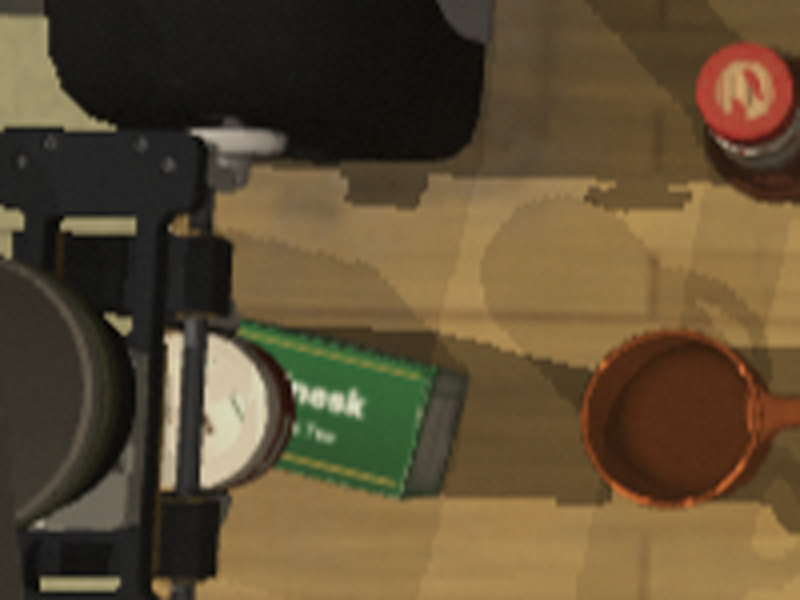

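```bash
python3 -c "
from h import *
im=cv2.imread('pics/m5.png')
P=[circ(.4384,y,.063,z) for y in(.148,.155) for z in(.217,.183)]+[box(.4384,.148,0,.188,.075,.2055+.073,0)[:4]]
for i,p in enumerate(P):
    q=((proj('top',p)-[90,170]+.5)*4-.5).astype(int);cv2.polylines(im,[q],True,[(255,0,255)]*2+[(255,255,0)]*2+[(0,255,0)] and ([(255,0,255),(255,0,255),(255,255,0),(255,255,0),(0,255,0)][i]),1)
cv2.imwrite('pics/m6.png',im)"
```

```text
(no output)
```

View pics/m6.png

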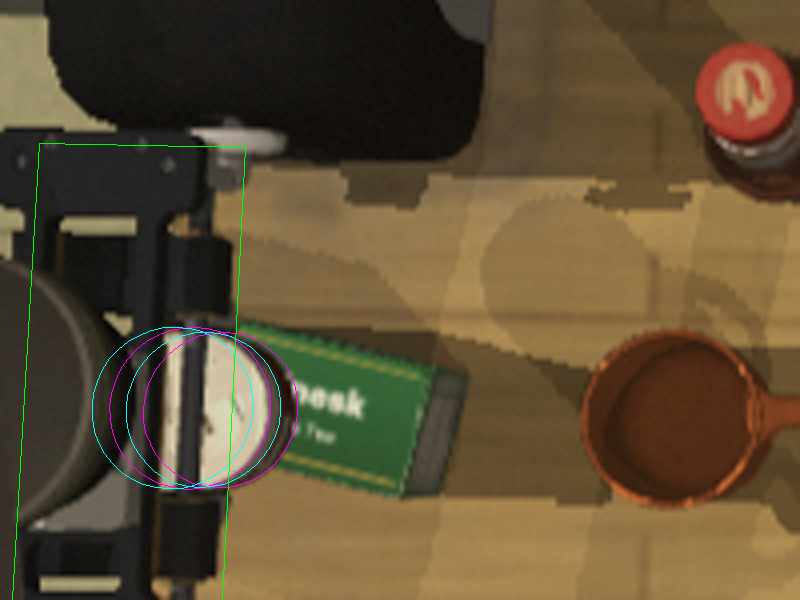

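```bash
python3 -m creep '[[-0.034,0.01,0,0,140],[-0.034,0.012,0,0,140],[-0.034,0.013,0,0,140],[-0.034,0.013,0,0,140],[-0.034,0.013,0,0,140],[-0.034,0.013,0,0,140],[-0.034,0.013,0,0,140],[-0.034,0.013,0,0,140],[-0.034,0.013,0,0,140],[-0.034,0.013,0,0,140],[-0.03,0.013,0,0,140],[-0.008,0.006,0,0,140]]';python3 -m creep '[[0,0,0,0,140],[0,0,0,0,140],[0,0,0,0,140]]';python3 -c "
from h import *
to(.5833,-.2305,.04,1.571,5)"
```

```text
t: 22.48
tool_pos: [0.5832, -0.2341, 0.2035]
orientation: [-2.224, -2.216, 0.003]
force: [0.7, -0.0, -0.5]
opening: 0.0627
t: 22.73
tool_pos: [0.583, -0.2288, 0.2048]
orientation: [-2.219, -2.22, 0.001]
force: [-0.0, 0.2, -0.5]
opening: 0.0621
t 22.73 pos [ 0.583  -0.2288  0.2048] th 1.571 total [-0.0017  0.0003  0.1648] twist 0.0003 | per row /5 [-0.0003  0.0001  0.033 ] F [-0.   0.2 -0.5] open 0.0621
```

```bash
python3 -m creep '[[-0.002,0,0.02,0,140],[0,0,0.03,0,140],[0,0,0.03,0,140],[0,0,0.03,0,140],[0,0,0.025,0,140],[0,0,0.02,0,140],[0,0,0.01,0,140],[0,0,0,0,140],[0,0,0,0,140],[0,0,0,0,140]]';python3 -c "
from h import *
to(.5833,-.2305,.029,1.571,5)
im=read_camera('scene');crop(im,250,170,400,280,5,'n1',n='scene')
im=read_camera('top');crop(im,310,150,430,240,6,'n2')"
```

```text
t: 23.57
tool_pos: [0.585, -0.2321, 0.0432]
orientation: [2.219, 2.22, 0.001]
force: [-0.1, -0.1, -0.4]
opening: 0.0623
t 23.57 pos [ 0.585  -0.2321  0.0432] th 1.571 total [ 0.0016 -0.0017  0.0142] twist 0.0003 | per row /5 [ 0.0003 -0.0003  0.0028] F [-0.1 -0.1 -0.4] open 0.0623
```

View pics/n1.png

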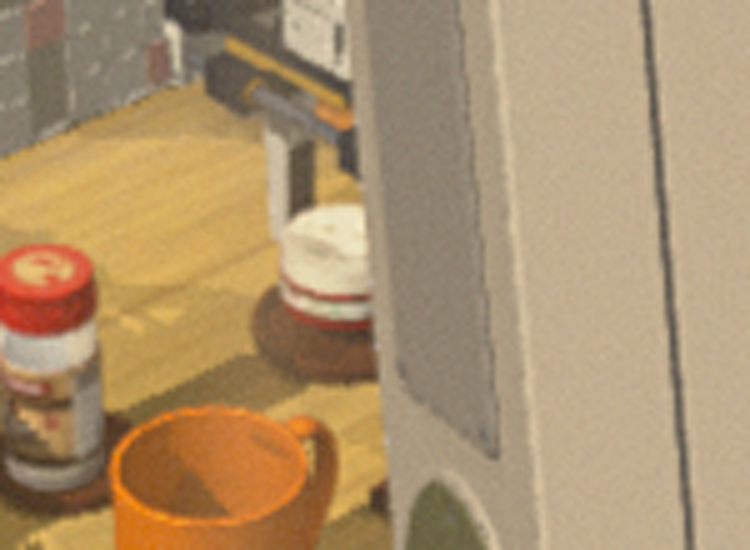

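View pics/n2.png

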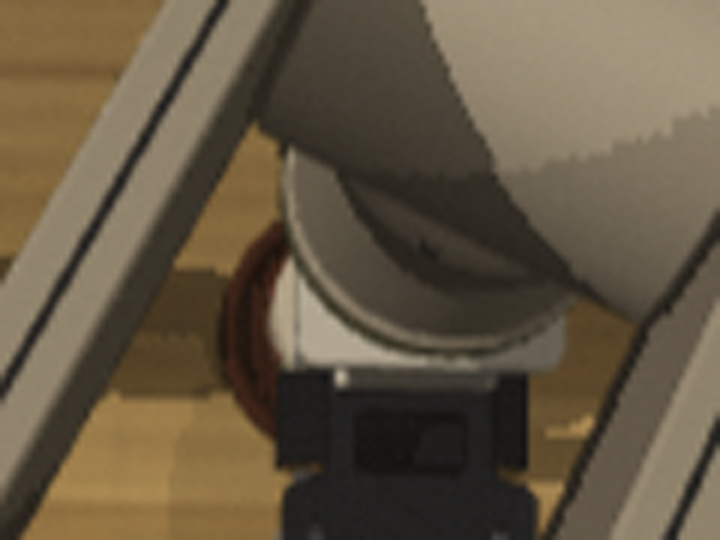

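```bash
python3 -m creep '[[0.0015,-0.0015,0.006,0,140],[0,0,0.005,0,140],[0,0,0.003,0,140],[0,0,0,0,140],[0,0,0,0,140],[0,0,0,0,140]]';python3 -c "
from h import *
to(.5833,-.2305,.029,1.571,5)"
```

```text
t: 24.17
tool_pos: [0.5824, -0.2305, 0.0273]
orientation: [2.221, 2.221, 0.0]
force: [-1.6, -0.3, 2.2]
opening: 0.0626
t 24.17 pos [ 0.5824 -0.2305  0.0273] th 1.571 total [ 0.      0.0009 -0.0017] twist -0.0002 | per row /5 [ 0.      0.0002 -0.0003] F [-1.6 -0.3  2.2] open 0.0626
```

Contact with the tray floor. I'll release, then lift with the fingers open.

```bash
python3 -m creep '[[0,0,0,0,110],[0,0,0,0,80],[0,0,0,0,40],[0,0,0,0,0],[0,0,0,0,0],[0,0,0,0,0],[0,0,-0.01,0,0],[0,0,-0.03,0,0],[0,0,-0.04,0,0],[0,0,-0.04,0,0],[0,0,-0.04,0,0],[0,0,-0.02,0,0]]';python3 -m creep '[[0.04,-0.005,0,0,0],[0.04,-0.01,0,0,0],[0.04,-0.015,0,0,0],[0.04,-0.015,0,0,0],[0,0,0,0,0],[0,0,0,0,0]]';python3 -c "
from h import *
to(.434,.146,.15,1.355,12)
im=read_camera('top');cv2.imwrite('pics/tp2.png',im[:,:,::-1]);
T=im
tray=circ(.5833,-.2305,.091,.011);crop(im,310,170,500,320,4,'o1',[tray,circ(.5833,-.2305,.063,.04)])
crop(im,120,220,240,310,6,'o2',[*np.split(box(.4434,.1471,-.2156,.067,.112,0,.074),2)])"
```

```text
t: 25.17
tool_pos: [0.5842, -0.2313, 0.2146]
orientation: [2.216, 2.216, 0.004]
force: [0.7, -0.4, 0.8]
opening: 0.0929
t: 25.67
tool_pos: [0.5377, -0.0705, 0.2082]
orientation: [2.217, 2.224, 0.001]
force: [0.6, -0.5, 0.7]
opening: 0.0929
t 25.67 pos [ 0.5377 -0.0705  0.2082] th 1.574 total [ 0.2169 -0.103   0.0582] twist 0.2192 | per row /12 [ 0.0181 -0.0086  0.0048] F [ 0.6 -0.5  0.7] open 0.0929
```

View pics/o1.png

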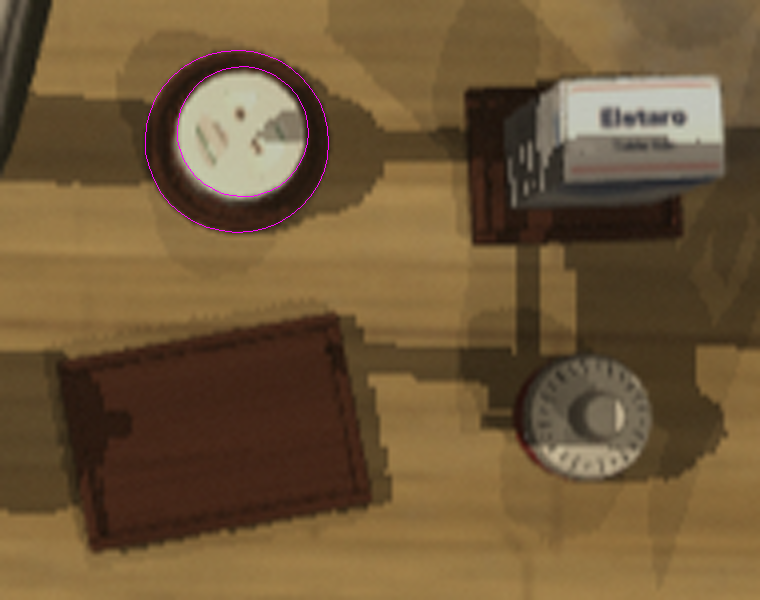

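View pics/o2.png

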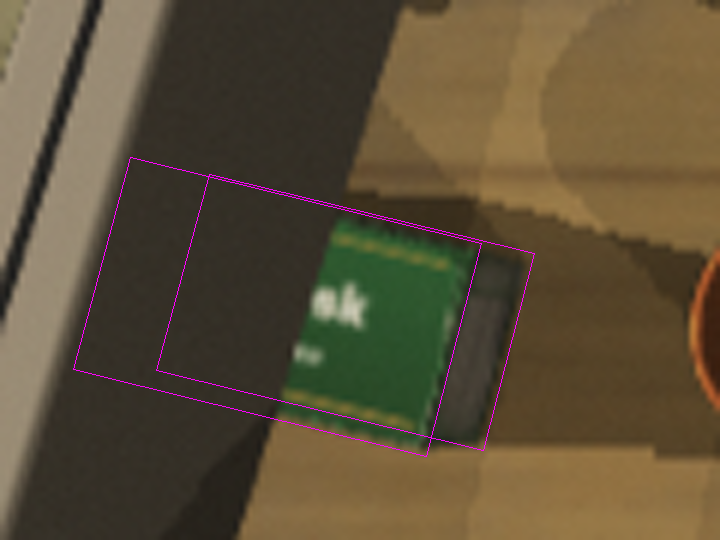

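```bash
python3 -m creep '[[0.03,-0.015,0,0,0],[0.03,-0.015,0,0,0],[0.03,-0.015,0,0,0],[0.03,-0.015,0,0,0],[0.03,-0.015,0,0,0],[0.03,-0.015,0,0,0],[0.03,-0.01,0,0,0],[0.008,-0.002,0,0,0],[0,0,0.01,0.11,0],[0,0,0.01,0.108,0],[0,0,0,0,0],[0,0,0,0,0]]' 6;python3 -m creep '[[0,0,0,0,0],[0,0,0,0,0]]';python3 -c "
from h import *
to(.4375,.1484,.15,1.355,5)"
```

```text
t: 26.72
tool_pos: [0.4365, 0.1445, 0.187]
orientation: [-2.448, -1.969, 0.002]
force: [0.3, -0.7, 0.4]
opening: 0.0928
t: 26.88
tool_pos: [0.4368, 0.145, 0.188]
orientation: [2.448, 1.968, 0.001]
force: [0.6, 0.1, -0.4]
opening: 0.0933
t 26.88 pos [0.4368 0.145  0.188 ] th 1.354 total [ 0.0034 -0.0001  0.038 ] twist -0.0008 | per row /5 [ 0.0007 -0.      0.0076] F [ 0.6  0.1 -0.4] open 0.0933
```

```bash
python3 -m creep '[[0.003,0,0.03,0,0],[0,0,0.03,0,0],[0,0,0.02,0,0],[0,0,0.015,0,0],[0,0,0,0,0],[0,0,0,0,0],[0,0,0,0,0]]' 6;python3 -c "
from h import *
to(.4375,.1484,.063,1.355,5)
im=read_camera('scene');crop(im,130,190,370,370,3,'p1',n='scene')"
```

```text
t: 27.47
tool_pos: [0.4378, 0.1486, 0.0937]
orientation: [2.449, 1.967, 0.003]
force: [-0.2, -1.0, 0.0]
opening: 0.0927
t 27.47 pos [0.4378 0.1486 0.0937] th 1.353 total [-0.0002 -0.0002  0.0307] twist -0.0017 | per row /5 [-0.     -0.      0.0061] F [-0.2 -1.   0. ] open 0.0927
```

View pics/p1.png

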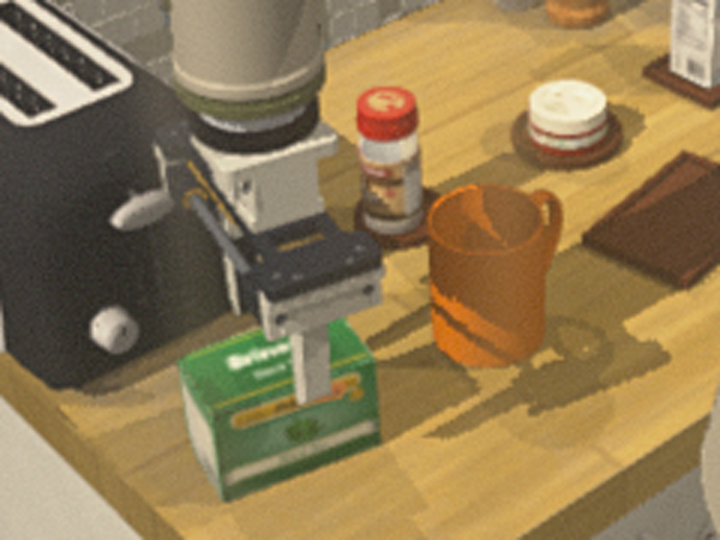

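```bash
python3 -m creep '[[0,0,0.01,0,0],[0,0,0.01,0,0],[0,0,0.01,0,0],[0,0,0,0,0],[0,0,0,0,0],[0,0,0,0,0]]' 6;python3 -m creep '[[0,0,0,0,40],[0,0,0,0,60],[0,0,0,0,80],[0,0,0,0,100],[0,0,0,0,110],[0,0,0,0,110],[0,0,0,0,110],[0,0,0,0,110]]' 8
```

```text
t: 28.02
tool_pos: [0.4365, 0.1485, 0.0619]
orientation: [-2.45, -1.967, 0.001]
force: [-0.8, 0.3, -0.5]
opening: 0.0929
t: 28.68
tool_pos: [0.4371, 0.1486, 0.0626]
orientation: [2.45, 1.966, 0.001]
force: [0.5, -0.7, 3.4]
opening: 0.0664
```

```bash
python3 -m creep '[[0,0,0,0,120],[0,0,0,0,120],[0,0,-0.005,0,120],[0,0,-0.015,0,120],[0,0,-0.03,0,120],[0,0,-0.035,0,120],[0,0,-0.035,0,120],[0,0,-0.025,0,120],[0,0,0,0,120],[0,0,0,0,120],[0,0,0,0,120]]' 18;python3 -c "
from h import *
to(.44,-.2217,.2,1.768,5)
im=read_camera('top');crop(im,90,170,290,320,4,'q1',[*np.split(box(.4371,.1486,-.2156,.067,.112,.144,.074),2)])"
```

```text
t: 29.6
tool_pos: [0.4359, 0.1484, 0.206]
orientation: [-2.449, -1.966, 0.003]
force: [0.6, 0.3, -1.2]
opening: 0.0665
t 29.6 pos [0.4359 0.1484 0.206 ] th 1.353 total [-0.3604  0.084   0.006 ] twist -0.4151 | per row /5 [-0.0721  0.0168  0.0012] F [ 0.6  0.3 -1.2] open 0.0665
```

View pics/q1.png

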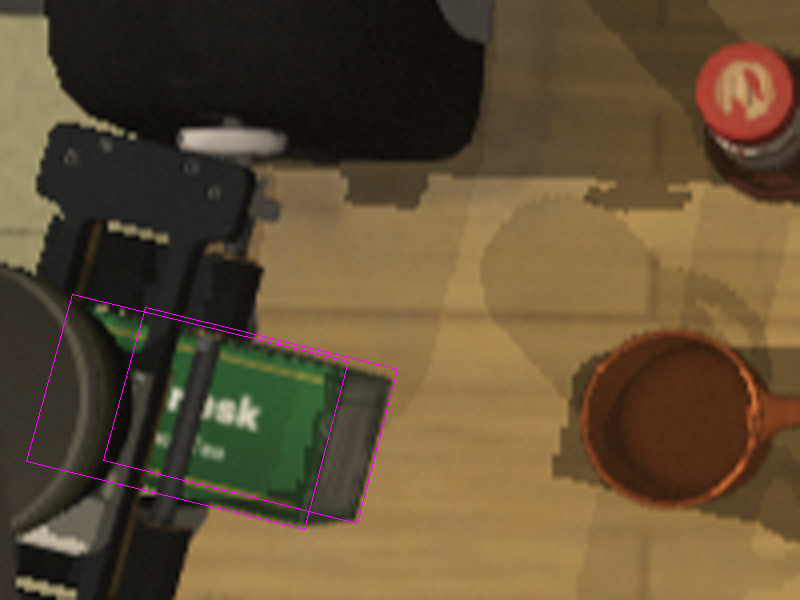

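```bash
python3 -m creep '[[-0.03,0.007,0,0,120],[-0.03,0.007,0,0,120],[-0.03,0.007,0,0,120],[-0.03,0.007,0,0,120],[-0.03,0.007,0,0,120],[-0.03,0.007,0,0,120],[-0.03,0.007,0,0,120],[-0.03,0.007,0,0,120],[-0.03,0.007,0,0,120],[-0.03,0.007,0,0,120],[-0.03,0.007,0,0,120],[-0.03,0.007,0,0,120]]';python3 -m creep '[[0,0,0,-0.1,120],[0,0,0,-0.105,120],[0,0,0,-0.105,120],[0,0,0,-0.105,120],[0,0,0,0,120],[0,0,0,0,120],[0,0,0,0,120]]';python3 -c "
from h import *
to(.44,-.2217,.1,1.768,5)"
```

```text
t: 30.65
tool_pos: [0.4395, -0.222, 0.2048]
orientation: [-2.447, -1.964, 0.002]
force: [0.9, -0.2, -0.3]
opening: 0.0665
t: 31.23
tool_pos: [0.4403, -0.2207, 0.206]
orientation: [-1.995, -2.424, 0.0]
force: [-0.3, 0.4, -0.6]
opening: 0.0663
t 31.23 pos [ 0.4403 -0.2207  0.206 ] th 1.764 total [-0.0009 -0.0005  0.106 ] twist -0.0036 | per row /5 [-0.0002 -0.0001  0.0212] F [-0.3  0.4 -0.6] open 0.0663
```

```bash
python3 -m creep '[[-0.001,0,0.02,-0.003,120],[0,0,0.025,0,120],[0,0,0.025,0,120],[0,0,0.025,0,120],[0,0,0.015,0,120],[0,0,0.01,0,120],[0,0,0,0,120],[0,0,0,0,120],[0,0,0,0,120]]';python3 -c "
from h import *
to(.44,-.2217,.0686,1.768,5)
im=read_camera('top');crop(im,310,220,430,310,6,'r1')"
```

```text
t: 31.98
tool_pos: [0.4419, -0.2226, 0.0885]
orientation: [1.988, 2.43, 0.0]
force: [0.8, 0.4, -0.7]
opening: 0.0663
t 31.98 pos [ 0.4419 -0.2226  0.0885] th 1.77 total [ 0.0012 -0.0017  0.0199] twist 0.0022 | per row /5 [ 0.0002 -0.0003  0.004 ] F [ 0.8  0.4 -0.7] open 0.0663
```

View pics/r1.png

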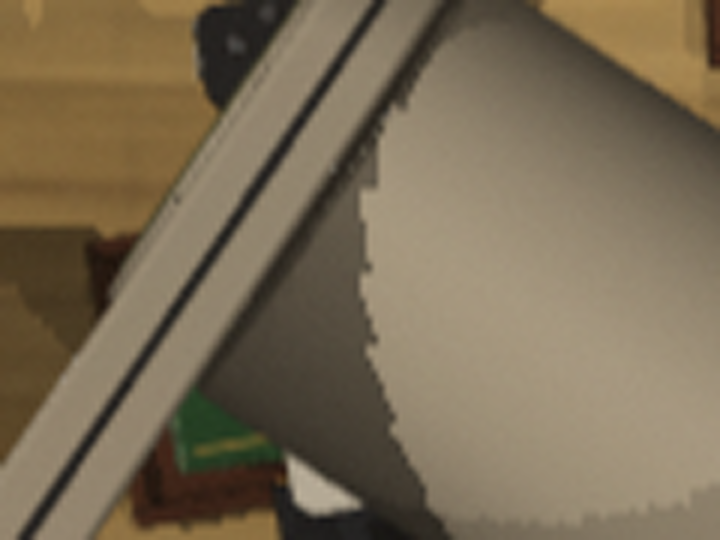

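```bash
python3 -m creep '[[0.001,-0.0015,0.008,0.002,120],[0,0,0.006,0,120],[0,0,0.003,0,120],[0,0,0,0,120],[0,0,0,0,120],[0,0,0,0,120]]';python3 -c "
from h import *
to(.44,-.2217,.0686,1.768,5)"
```

```text
t: 32.53
tool_pos: [0.4394, -0.2215, 0.0702]
orientation: [-1.991, -2.43, -0.0]
force: [-0.0, -0.1, -0.6]
opening: 0.0665
t 32.53 pos [ 0.4394 -0.2215  0.0702] th 1.769 total [-0.0003  0.0005  0.0016] twist 0.0007 | per row /5 [-0.0001  0.0001  0.0003] F [-0.  -0.1 -0.6] open 0.0665
```

```bash
python3 -m creep '[[0,0,0.0015,0,120],[0,0,0,0,120],[0,0,0,0,120],[0,0,0,0,90],[0,0,0,0,50],[0,0,0,0,0],[0,0,0,0,0],[0,0,0,0,0],[0,0,-0.015,0,0],[0,0,-0.03,0,0],[0,0,-0.04,0,0],[0,0,-0.04,0,0]]';python3 -m creep '[[0,0,-0.03,0,0],[0.04,0,0,0,0],[0.04,0,0,0,0],[0.04,0,0,0,0],[0.04,0,0,0,0],[0.04,0,0,0,0],[0.04,0,0,0,0],[0.04,0,0,0,0],[0.04,0,0,0,0],[0,0,0,0,0]]';python3 -c "
from h import *
im=read_camera('top');cv2.imwrite('pics/tp3.png',im[:,:,::-1]);
crop(im,310,170,500,320,4,'s1',[*np.split(box(.44,-.2217,.197,.067,.112,.006,.074),2),*np.split(box(.5759,-.3972,.0553,.05,.074,.006,.12),2),circ(.5833,-.2305,.063,.04)])
cv2.imwrite('pics/s2.png',im[:,:,::-1])
im=read_camera('scene');crop(im,220,160,420,310,4,'s3',n='scene')"
```

```text
t: 33.53
tool_pos: [0.4384, -0.2208, 0.1941]
orientation: [-1.989, -2.428, 0.0]
force: [0.8, -0.2, 0.6]
opening: 0.0932
t: 34.37
tool_pos: [0.3747, 0.0986, 0.224]
orientation: [-1.981, -2.437, -0.004]
force: [-0.7, -0.2, 0.1]
opening: 0.0928
```

View pics/s1.png

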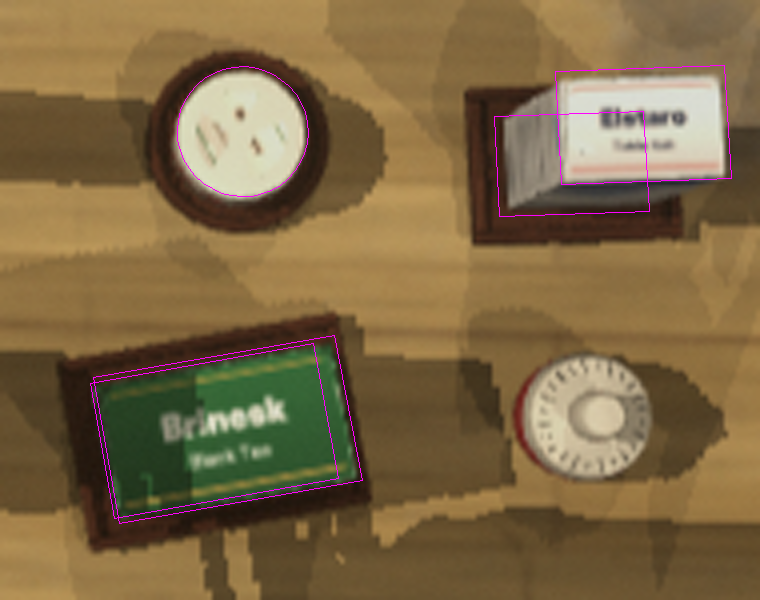

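View pics/s3.png

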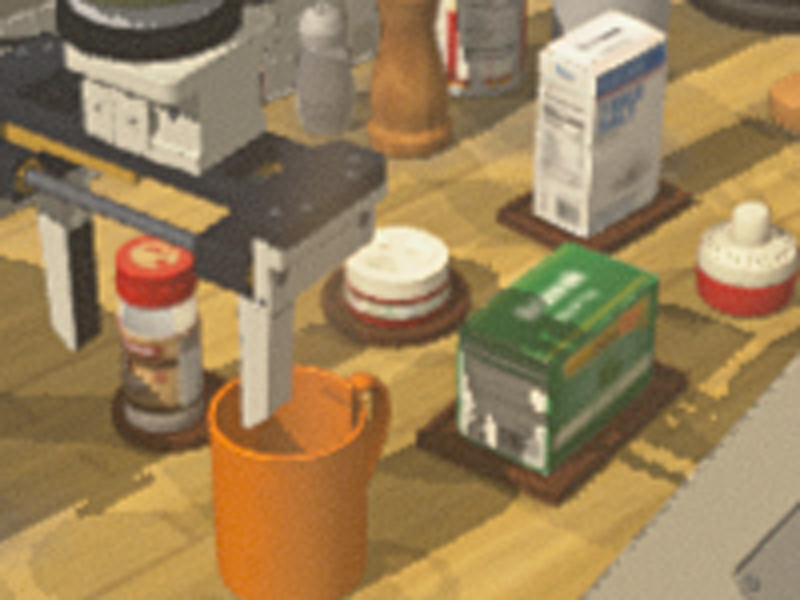

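View pics/s2.png

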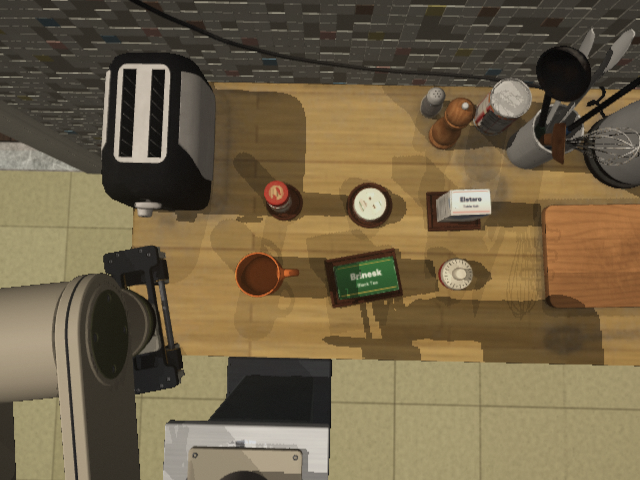

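```bash
python3 -m creep '[[0,0,0,0,0],[0,0,0,0,0],[0,0,0,0,0]]'; python3 -c "
from plant import *
print(close_job())"
```

```text
t: 34.72
tool_pos: [0.3768, 0.0909, 0.2236]
orientation: [1.994, 2.427, -0.0]
force: [0.4, 0.1, 0.1]
opening: 0.0929
the job is handed in; nothing more can be done
None
```

I moved the tall packet to the short tray, the spice jar to the small round tray, the pot to the large round tray and the tea box to the long tray, then handed the job in at about 35 s of the 109 s. `close_job` reports no verdict, so the result below rests on my own checks.

- **Final pictures:** both cameras show all four articles standing upright in their own trays. The arm is clear of everything.
- **Centring:** the pot and tea box match their target outlines to about 1–2 mm. The packet is about 2–4 mm off centre.
- **Spice jar:** this is the one check that disagreed with my aim. It stands about 7.5 mm off centre towards +y, against the 14 mm limit and 8 mm of play inside the tray. My first estimate of its position on the pile was off by that amount. In both views the cap and base lined up with an upright jar, so I judged it flat on the floor and left it.
- **Mug and egg timer:** neither was touched, and both look unmoved in the pictures, though I did not measure their positions at the end.

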